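# Log specimen cups past the barcode reader on a fenced sled

## Task

Stand every specimen cup upright in its own pocket of the blue sled at the entry of the lane; then pick up the push stick, dip its red toe into the white disinfectant pot, bring the sled square against the steel fence and, pushing it with the stick and not the hand, feed it along the fence, pressed against it all the way, until it is fully home at the black end stop beside the reader. Then dip the toe in the pot again and stand the stick back upright on its black mat, leaving the loaded sled home and flush and the other things on the worktop undisturbed.

Things in the scene. Friction and masses are not known exactly. Their poses are not given: they have to be found in the camera images.
- cup_0: specimen cup with red screw lid, 75 mm high; foot 44 mm across, body widening to 54 mm just below the lid, lid 58 mm across from 62 to 75 mm up; 60 g. Origin: centre of its underside, z up along its axis. Two or three of the cups are present (absent ones read None)
- cup_1: another specimen cup with red lid, same size
- cup_2: specimen cup with yellow lid, same size
- sled: loose blue carrier, 0.35 kg, 198 mm (x) by 66 mm (y), walls 4 mm thick, 18 mm high, floor 5 mm; three pockets with centres x = -65, 0, +65 mm, y = 0, each about 60 x 58 mm inside. Yellow push pad at its rear: rear face x = -117 mm, y from -30 to +14 mm, 18 mm high. Origin: centre of the carrier's underside; x points to its front, y to the fence
- lane: fixed guide lane: aluminium base plate 6 mm thick, x from -100 to +285 mm, y from -62 to +45 mm in its own frame; x is the travel direction. Steel fence on the +y side, black end stop, white reader pod (x 215 to 285, y 46 to 72 mm, 52 mm high). The sled starts near x = 0, up to 2 cm off the fence. Origin: underside, on the centre line
- push_stick: loose push stick, 0.16 kg: black heel 36 x 56 x 12 mm, upright wooden grip 22 (x) by 20 mm (y) from 12 to 116 mm up, red cap of the same section above it to 122 mm, arm 16 mm wide to x = 75 mm at 52 to 66 mm up, red round toe 20 mm thick pointing down at x = 65 mm to heel level. Stands alone. Origin: centre of heel's underside, x to the toe. Pinch the grip across y above the arm
- stick_toe (a point): centre of the underside of the push stick's toe
- stick_grip (a point): centre of the push stick's grip, 100 mm above the heel's underside
- stick_mat: fixed thin black rubber mat, 130 mm (x) by 85 mm (y), 3 mm thick, where the stick stands at the start and must stand at the end. Origin: centre of its underside
- pot: loose white open pot, 0.3 kg, 45 mm high, 76 mm outside diameter at the rim, wall 4 mm, inner floor about 5 mm above the worktop. Origin: centre of its underside
- carton_blue: bystander: blue carton 90 x 64 x 24 mm. Origin: centre of its underside
- bottle: bystander: brown reagent bottle with white cap, 38 mm diameter, 78 mm high. Origin: centre of its underside
- lane_fence (a point): point on the inner face of the steel fence (30 mm high, 10 mm thick, all along lane y = +35.5 mm), at the entry, on the plate. The sled is flush when its origin is at y = +2.5 mm in the lane frame and its x axis parallel to the lane's. Black end stop 32 mm high, its face at lane x = +261 mm: the sled is home with its origin at x = +162 mm in the lane frame
There are look-alikes about, which are no part of the job. There is more than one size of the cup_2; the job needs the middle-sized.

How it is judged:
On the way, in this order (a step that is already met when the one before it is completed fails the run):
1. every cup present stands released in a pocket of the sled at the lane's entry (x of cup_0 in the frame of sled between -0.085 and 0.085 m and y of cup_0 in the frame of sled between -0.015 and 0.015 m and z of cup_0 in the frame of sled between 0 and 0.009 m and angle between each of cup_0, cup_1, cup_2's own z axis and vertical below 0.12 rad and contact force between each of cup_0, cup_1, cup_2 and the fingers below 0.1 N and x of cup_1 in the frame of sled between -0.085 and 0.085 m and y of cup_1 in the frame of sled between -0.015 and 0.015 m and z of cup_1 in the frame of sled between 0 and 0.009 m and x of cup_2 in the frame of sled between -0.085 and 0.085 m and y of cup_2 in the frame of sled between -0.015 and 0.015 m and z of cup_2 in the frame of sled between 0 and 0.009 m and x of sled in the frame of lane below 0.04 m), for 0.2 s.
2. the stick's toe is dipped in the pot (horizontal distance between stick_toe and pot below 0.026 m and z of stick_toe in the frame of pot below 0.03 m and angle between pot's own z axis and vertical below 0.2 rad), for 0.1 s.
3. the sled is fed along the fence by the stick, halfway, flush (x of cup_0 in the frame of sled between -0.085 and 0.085 m and y of cup_0 in the frame of sled between -0.015 and 0.015 m and z of cup_0 in the frame of sled between 0 and 0.009 m and angle between each of cup_0, cup_1, cup_2's own z axis and vertical below 0.12 rad and contact force between each of cup_0, cup_1, cup_2 and the fingers below 0.1 N and x of cup_1 in the frame of sled between -0.085 and 0.085 m and y of cup_1 in the frame of sled between -0.015 and 0.015 m and z of cup_1 in the frame of sled between 0 and 0.009 m and x of cup_2 in the frame of sled between -0.085 and 0.085 m and y of cup_2 in the frame of sled between -0.015 and 0.015 m and z of cup_2 in the frame of sled between 0 and 0.009 m and y of sled in the frame of lane above -0.001 m and angle between the x axis of sled and the x axis of lane, either way round below 0.04 rad and x of sled in the frame of lane between 0.06 and 0.13 m and contact force between push_stick and sled above 0.1 N).
4. the loaded sled is home at the end stop, flush with the fence (x of cup_0 in the frame of sled between -0.085 and 0.085 m and y of cup_0 in the frame of sled between -0.015 and 0.015 m and z of cup_0 in the frame of sled between 0 and 0.009 m and angle between each of cup_0, cup_1, cup_2's own z axis and vertical below 0.12 rad and contact force between each of cup_0, cup_1, cup_2 and the fingers below 0.1 N and x of cup_1 in the frame of sled between -0.085 and 0.085 m and y of cup_1 in the frame of sled between -0.015 and 0.015 m and z of cup_1 in the frame of sled between 0 and 0.009 m and x of cup_2 in the frame of sled between -0.085 and 0.085 m and y of cup_2 in the frame of sled between -0.015 and 0.015 m and z of cup_2 in the frame of sled between 0 and 0.009 m and y of sled in the frame of lane above -0.001 m and angle between the x axis of sled and the x axis of lane, either way round below 0.04 rad and x of sled in the frame of lane above 0.157 m), for 0.2 s.
5. the toe is dipped in the pot again (all of step 2), for 0.1 s.
At the end, for the whole second after the job is handed in: every cup present stands upright in a pocket of the sled; the sled is within 5 mm of the end stop, within 3.5 mm of the fence and parallel to it within 0.04 rad; the push stick stands upright at rest with heel and toe over its mat; the pot stands upright; nothing is touched (all of step 4 and angle between each of push_stick, pot's own z axis and vertical below 0.1 rad and x of push_stick in the frame of stick_mat between -0.068 and 0.068 m and y of push_stick in the frame of stick_mat between -0.045 and 0.045 m and x of stick_toe in the frame of stick_mat between -0.068 and 0.068 m and y of stick_toe in the frame of stick_mat between -0.045 and 0.045 m and height (world z) of push_stick below 0.008 m and linear speed of each of push_stick, sled below 0.02 m/s).
It fails at once if the sled leaves the fence on the way (more than 9 mm off or 0.09 rad askew once fed 40 mm past the lane's origin) (x of sled in the frame of lane above 0.04 m and (y of sled in the frame of lane below -0.0065 m or angle between the x axis of sled and the x axis of lane, either way round above 0.09 rad)).
It fails at once if the hand pushes the sled itself on its way along the fence (x of sled in the frame of lane above 0.04 m and contact force between the fingers and sled above 1.5 N).
It fails at once if the pot is tipped over (angle between pot's own z axis and vertical above 0.6 rad).
It fails at once if a bystander is disturbed (distance of any of carton_blue, bottle from where it was at the start of the episode above 0.03 m).
Of cup_0, cup_1, cup_2 only 2 to 3 are there at a start; the rules pass over those that are not, and their reading is None.
At some moment in a run one of pot, push_stick may be knocked a few centimetres aside while the robot is not near it.
Once in a run the grip may slacken for a moment while it holds something.
It also fails if it takes over 210 s, if anything falls off the work surface, if the arm or the gripper's body presses on something with over 40 N, if the wrist force passes 120 N, or if a joint passes its speed limit or range.

## Robot

A 6-joint arm with a two-finger parallel gripper is mounted at the origin on a cart in front of the work surface, level with it; the furniture and walls round the work are solid. World frame = base frame: x ahead of the robot, y to its left, z up, the work surface at z = 0. Lengths are in m, angles in rad, forces in N, time in s.
With the tool pointing down it reaches from about 0.325 to 0.85 m from the base axis. Payload 4.4 kg.
Tool frame: the origin (TCP) lies at the very end of the fingers, on their centre line; the grasp point (between the pads) lies 19 mm behind it; z points along the fingers, y is the line along which they close (so a half turn about z gives the same grasp; the last joint's range is limited). The gripper opens to 94 mm and grips with 3 to 60 N. Pads are 16 mm wide; open, the fingers measure 119 mm over their backs; the gripper's body (75 mm by 177 mm) begins 78 mm behind the grasp point.
Start: joints at [-1.369, 0.207, 1.542, -0, 1.393, -0.15], TCP at [0.198, -0.54, 0.184] pointing down, gripper open.
Joint ranges: [-2.73, 2.73], [-0.86, 2.22], [0.23, 2.46], [-1.11, 4.25], [0.08, 2.63], [-2.82, 2.82]. Speed limits (rad/s): [2.79, 2.79, 3.14, 3.14, 3.14, 3.14].

## Interface

Orientations are given as a rotation vector (axis times angle).
In Python, from rig import bot gives the robot as it stands.
- The arm moves only by the shell command python3 -m creep 'ROWS' [OPENING] [FORCE]. ROWS is JSON, a list of rows, each an object of numbers: "tx", "ty", "tz": the shift along the world's x, y, z in units of 25 mm (1.0 is 25 mm); "spin": the turn about the world's z in units of 6 degrees (1.0 is 6 degrees). A call has 1 to 5 rows; each row is the pose to reach, as a shift and turn from the pose commanded when the call began; what a row does not reach only later rows make up. A row lasts 1/10 s, in which the tool goes at most 50 mm and 8.59 degrees, less where a joint would pass 70% of its speed; a pose out of reach is approached as far as the arm can. A call with a gripper value outside its range is refused whole. OPENING is the gripper's target within -1 to 1 (fully open at 1, half-way at 0, shut at -1), set as the call begins (- or left out, the last holds). The fingers move at their own pace and stop on an object; FORCE is the grip in N (left out, the last holds). Time passes only in rows, so rows that repeat a pose let the fingers close. It gives the time, the measured TCP pose, the force, the opening and the grip force at its end, in the units of the state.
- bot.get_obs(): the state, without advancing time (a new reading comes with each control period).
- bot.grab_frame(name): name is "scene" or "side" or "wrist"; returns a dict with "image" (384x512x3 uint8, blue, green, red), "z_map" (384x512 float32, m along the optical axis (not along the pixel's ray), 0 where there is no reading), "vertical_fov" (degrees; the focal length in pixels is half the picture's height over the tangent of half this angle, whatever the lens; pixels are square), "cx", "cy" (the principal point, pixels), "position" and "attitude" of the camera in the world; the wrist camera has in their place "hand_eye" (4x4, takes a point from camera to tool coordinates, whose origin is the TCP and whose axes are the flange's). Camera axes: x right, y down, z forward; pixel columns grow to the right and rows downward; lengths in m; the calibration is good to about 2 mm. A picture is of the moment at which its call begins: read the wrist's pose just before it.
- bot.close_job(): hands the job in; it is judged then, once.
Trained networks look in the newest picture that a camera, given by its name, has taken for a name from the list of things; names that differ only in an ending like _2 or _b are one class to them, and where a whole thing is asked for, a point or a joint stands for the part that bears it (a point fixed in the world has none). Each returns a list of dicts, best first, with "conf" (0 to 1); they miss things now and then, are a little off and sometimes report something else, mostly with a low value. They report only what shows in the picture. A call takes as long as a camera call. They do not tell look-alikes from the thing itself.
- bot.boxes_of(camera, target): "uv" ([column, row] in pixels, amid what is visible of it).
The state is a dict: "t": time; "q": joint angles; "joint_vel": joint speeds; "effort": joint torques, N m; "tool_pos": TCP position; "orientation": TCP orientation; "wrist_force": force on the tool from outside, world axes, zero at the start; "moment": the same for the moment, N m; "grip_width": finger opening in m; "gripper_force": force on a finger pad.
Only numpy, scipy, OpenCV 4.12 (cv2) and the standard library are available. Lean on these libraries where they do the work, as an engineer would, in place of code of your own. Each camera call takes 0.05 s, during which the arm holds its last target. There are 200 camera calls.

## Working session

There is one attempt and no reset: what is moved stays moved. The work goes in short steps, Python scripts to look and compute and a shell command to move; the robot and the scene stay as the last step left them, time stands still between calls to the robot, and variables do not carry over. Pictures are saved under pics/ and viewed, at most 14 in all, crops included, and the job is handed in when it is done.

```bash
ls; mkdir -p pics; cat > h.py <<'E'
import numpy as np, cv2
from rig import bot
from scipy.spatial.transform import Rotation as R
def cam(name):
    o=bot.get_obs(); f=bot.grab_frame(name); h,w=f['z_map'].shape
    fl=h/2/np.tan(np.radians(f['vertical_fov'])/2)
    if 'hand_eye' in f:
        T=np.eye(4);T[:3,:3]=R.from_rotvec(o['orientation']).as_matrix();T[:3,3]=o['tool_pos'];T=T@np.array(f['hand_eye'])
    else:
        T=np.eye(4);a=np.array(f['attitude'],float)
        T[:3,:3]=a if a.shape==(3,3) else (R.from_rotvec(a).as_matrix() if a.size==3 else R.from_quat(a).as_matrix());T[:3,3]=f['position']
    v,u=np.mgrid[0:h,0:w]; z=f['z_map']
    P=np.stack([(u-f['cx'])/fl*z,(v-f['cy'])/fl*z,z],-1)@T[:3,:3].T+T[:3,3]
    P[z==0]=np.nan
    return f,P,T,fl
def save(n,f): cv2.imwrite('pics/'+n+'.png',f['image'])
def proj(f,T,fl,X):
    c=(np.asarray(X)-T[:3,3])@T[:3,:3]; return c[...,:2]/c[...,2:]*fl+[f['cx'],f['cy']]
E
python3 - <<'E'
from h import *
for c in ('scene','side'):
    f,P,T,fl=cam(c); save(c,f); print(c,f['attitude'],T[:3,3],fl,f['cx'],f['cy'])
    for n in ['cup_0','cup_2','sled','lane','push_stick','stick_mat','pot','carton_blue','bottle','stick_toe','stick_grip','lane_fence']:
        for d in bot.boxes_of(c,n)[:6]:
            u,v=np.round(d['uv']).astype(int); print(n,round(d['conf'],2),u,v,np.round(np.nanmedian(P[max(v-2,0):v+3,max(u-2,0):u+3].reshape(-1,3),0),3))
E
```

```text
pics
scene [-1.9931473   0.68193967 -0.41931547] [ 0.01161096 -0.97749891  0.55470066] 430.53987483724666 255.72837279101958 193.63807654492894
cup_0 0.94 294 234 [ 0.517 -0.47   0.068]
cup_0 0.91 190 294 [ 0.275 -0.473  0.044]
cup_0 0.77 287 206 [ 0.577 -0.383  0.07 ]
cup_0 0.64 253 222 [ 0.486 -0.378  0.06 ]
cup_0 0.63 324 188 [ 0.69  -0.385  0.079]
cup_2 0.94 294 234 [ 0.517 -0.47   0.068]
cup_2 0.91 190 294 [ 0.275 -0.473  0.044]
cup_2 0.77 287 206 [ 0.577 -0.383  0.07 ]
cup_2 0.64 253 222 [ 0.486 -0.378  0.06 ]
cup_2 0.63 324 188 [ 0.69  -0.385  0.079]
sled 0.85 226 206 [ 0.523 -0.224  0.012]
lane 0.72 274 187 [ 0.687 -0.211  0.008]
push_stick 0.77 167 241 [ 0.313 -0.321  0.054]
stick_mat 0.78 180 264 [ 0.32  -0.349  0.008]
stick_mat 0.64 275 186 [ 0.693 -0.21   0.008]
pot 0.71 254 253 [ 0.462 -0.413  0.01 ]
carton_blue 0.8 283 300 [ 0.407 -0.565  0.025]
bottle 0.94 318 272 [ 0.491 -0.566  0.046]
stick_toe 0.96 168 240 [ 0.315 -0.322  0.056]
stick_grip 0.87 168 238 [ 0.315 -0.323  0.06 ]
lane_fence 0.87 273 187 [ 0.686 -0.21   0.008]
lane_fence 0.42 288 204 [ 0.579 -0.383  0.075
[... 349 characters left out ...]
cup_2 0.86 293 221 [ 0.525 -0.476  0.063]
cup_2 0.84 306 191 [ 0.59  -0.394  0.071]
cup_2 0.78 255 197 [ 0.487 -0.381  0.068]
cup_2 0.75 153 253 [ 0.278 -0.474  0.051]
cup_2 0.55 351 180 [ 0.693 -0.388  0.076]
sled 0.52 293 172 [ 0.659 -0.183  0.006]
lane 0.62 291 171 [ 0.653 -0.18   0.008]
push_stick 0.84 161 202 [ 0.315 -0.323  0.058]
stick_mat 0.82 180 227 [ 0.345 -0.337  0.003]
pot 0.71 243 234 [ 0.452 -0.409  0.01 ]
carton_blue 0.83 249 282 [ 0.412 -0.564  0.024]
bottle 0.84 301 261 [ 0.497 -0.57   0.048]
stick_toe 0.88 162 204 [ 0.317 -0.323  0.053]
stick_grip 0.6 164 200 [ 0.321 -0.323  0.062]
stick_grip 0.33 293 222 [ 0.525 -0.476  0.06 ]
lane_fence 0.9 298 172 [ 0.671 -0.187  0.006]
```

```bash
python3 - <<'E'
import cv2
im=cv2.imread('pics/scene.png'); c=im[150:340,130:400]; cv2.imwrite('pics/sc.png',cv2.resize(c,None,fx=2.9,fy=2.9,interpolation=2))
E
```

```text
(no output)
```

View pics/sc.png

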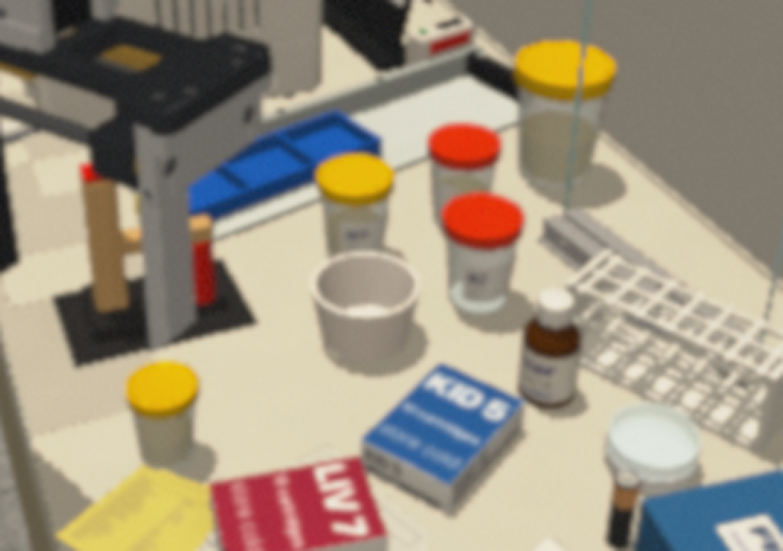

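The crop shows the mid-size yellow cup centred (355,210), the red cups (463,165) and (480,245), a larger yellow cup and a smaller one, the sled (290,165), the pot (365,305) and the stick on its mat (150,270). Next I'll fit poses from the point clouds.

```bash
cat > meas.py <<'E'
from h import *
def circ(p):
    A=np.c_[2*p,np.ones(len(p))]; s=np.linalg.lstsq(A,(p**2).sum(1),rcond=None)[0]; return s[:2],np.sqrt(s[2]+s[0]**2+s[1]**2)
def hsv(f): return cv2.cvtColor(f['image'],cv2.COLOR_BGR2HSV)
def blobs(mask,P,minn=40):
    n,l,s,c=cv2.connectedComponentsWithStats(mask.astype(np.uint8))
    for i in range(1,n):
        if s[i,4]>=minn:
            p=P[(l==i)&np.isfinite(P[...,0])]; yield c[i],p
def lids(f,P,T):
    H=hsv(f); 
    for nm,lo,hi in (('red',0,8),('yel',18,32)):
        m=(((H[...,0]>=lo)&(H[...,0]<=hi))|((nm=='red')&(H[...,0]>172)))&(H[...,1]>150)&(H[...,2]>80)
        for c,p in blobs(m,P):
            if len(p)<20: continue
            zt=np.percentile(p[:,2],95); top=p[p[:,2]>zt-.006,:2]
            if len(top)<15: continue
            (cx,cy),r=cv2.minEnclosingCircle(top.astype(np.float32)*1000)
            print(nm,np.round(c),'ztop %.3f'%zt,'zmin %.3f'%p[:,2].min(),'mean',np.round(top.mean(0),3),'circ',np.round([cx/1e3,cy/1e3,r/1e3],3),len(p))
def rect(p): 
    (c,s,a)=cv2.minAreaRect(p[:,:2].astype(np.float32)*1000); return np.round(np.array(c)/1e3,4),np.round(s,1),round(a,1)
E
python3 - <<'E'
from meas import *
print({k:np.round(v,3) for k,v in bot.get_obs().items()})
for c in ('scene','side'):
    f,P,T,fl=cam(c); print(c); lids(f,P,T); H=hsv(f)
    m=(H[...,0]>100)&(H[...,0]<125)&(H[...,1]>130)&(P[...,2]<.03)
    for cc,p in blobs(m,P,100): print('blue',np.round(cc),rect(p),np.round(np.percentile(p[:,2],[5,95]),3))
    m=(P[...,2]<.012)&(H[...,2]<60)&(P[...,0]<.45)&(P[...,1]>-.45)
    for cc,p in blobs(m,P,200): print('mat',np.round(cc),rect(p))
    # fence: points z .027-.04 in the lane area
    m=(P[...,2]>.033)&(P[...,2]<.039)&(P[...,1]>-.33)&(P[...,1]<.1)&(P[...,0]>.38)&(P[...,0]<.9)
    for cc,p in blobs(m,P,40): print('fence?',np.round(cc),rect(p),len(p))
    m=(P[...,2]>.036)&(P[...,2]<.05)&(abs(P[...,0]-.46)<.06)&(abs(P[...,1]+.43)<.055)&(H[...,1]<60)
    p=P[m]; print('pot',circ(p[:,:2]),cv2.minEnclosingCircle(p[:,:2].astype(np.float32)))
E
```

```text
{'t': np.float64(1.3), 'q': array([-1.369,  0.207,  1.542,  0.   ,  1.394, -0.151]), 'joint_vel': array([ 0.   , -0.001, -0.002, -0.   ,  0.001,  0.   ]), 'effort': array([ 0.0000e+00, -3.7089e+01, -2.8175e+01,  7.0000e-02,  2.8000e-02,
       -0.0000e+00]), 'tool_pos': array([ 0.198, -0.54 ,  0.184]), 'orientation': array([-3.093, -0.55 , -0.   ]), 'wrist_force': array([ 0.134, -0.04 , -0.279]), 'moment': array([-0.033, -0.013, -0.018]), 'gripper_force': np.float64(0.0), 'grip_width': np.float64(0.094)}
scene
red [71. 53.] ztop 0.343 zmin -0.225 mean [0.52  0.979] circ [0.533 0.972 0.055] 4467
red [180.  30.] ztop 0.345 zmin 0.115 mean [1.008 0.803] circ [0.651 0.141 0.813] 939
red [ 22. 130.] ztop 0.101 zmin 0.085 mean [0.218 0.378] circ [0.216 0.377 0.019] 70
red [ 46. 198.] ztop -0.345 zmin -0.712 mean [0.313 1.034] circ [0.316 1.038 0.138] 3014
red [ 97. 207.] ztop -0.458 zmin -0.712 mean [0.541 0.975] circ [0.552 0.971 0.047] 891
red [290. 200.] ztop 0.076 zmin 0.066 mean [ 0.594 -0.372] circ [ 0.596 -0.369  0.029] 296
red [296. 226.] ztop 0.076 zmin 0.065 mean [ 0.535 -0.456] 
[... 3588 characters left out ...]
([86.4, 62. ]), 16.4) [0.023 0.025]
mat [149. 129.] (array([0.403 , 0.4844]), array([456.9,  70.1]), 85.5)
mat [ 30. 188.] (array([ 0.0824, -0.0287]), array([205.3,  85.3]), 60.7)
mat [ 44. 296.] (array([0.036 , 0.4752]), array([1268. ,  257.7]), 88.5)
mat [179. 226.] (array([ 0.3429, -0.323 ]), array([ 86.8, 128.4]), 73.8)
fence? [301. 136.] (array([ 0.7507, -0.0187]), array([220.5,   4.2]), 79.3) 63
fence? [324. 155.] (array([ 0.752 , -0.1707]), array([21.2, 69.9]), 71.6) 61
fence? [222. 157.] (array([ 0.5056, -0.1016]), array([ 13.5, 256. ]), 72.6) 226
pot (array([ 0.4700323, -0.4301818]), np.float64(0.048143745524552826)) ((0.47144436836242676, -0.42548075318336487), 0.06514161080121994)
```

```bash
python3 -m creep '[{"tz":2},{"tz":4,"tx":1,"ty":1},{"tx":2.5,"ty":2,"tz":5},{"tx":4,"ty":3,"tz":6},{"tx":6,"ty":4,"tz":6}]' 1 && python3 -m creep '[{"tx":1.5,"ty":1},{"tx":3,"ty":2},{"tx":4.5,"ty":3},{"tx":6,"ty":4,"tz":0.5},{"tx":6,"ty":4,"tz":1}]'; python3 - <<'E'
from meas import *
f,P,T,fl=cam('wrist'); save('w1',f); print(bot.get_obs()['tool_pos'],T); lids(f,P,T)
E
```

```text
[ 0.19813284 -0.53979754  0.18436064] [[ 3.43889067e-01 -9.06472971e-01 -2.45045022e-01  2.69581241e-01]
 [-9.39010258e-01 -3.31914534e-01 -8.99581946e-02 -5.14105370e-01]
 [ 2.10667321e-04  2.61035429e-01 -9.65329198e-01  3.84861780e-01]
 [ 0.00000000e+00  0.00000000e+00  0.00000000e+00  1.00000000e+00]]
red [301. 106.] ztop 0.029 zmin 0.025 mean [ 0.301 -0.56 ] circ [ 0.3   -0.56   0.052] 2338
red [412. 104.] ztop 0.022 zmin 0.018 mean [ 0.353 -0.694] circ [ 0.353 -0.693  0.005] 50
yel [211.  91.] ztop 0.058 zmin -0.001 mean [ 0.278 -0.454] circ [ 0.278 -0.454  0.022] 1222
yel [250. 109.] ztop 0.018 zmin 0.003 mean [ 0.279 -0.511] circ [ 0.279 -0.511  0.006] 46
yel [250. 113.] ztop 0.013 zmin 0.003 mean [ 0.272 -0.506] circ [ 0.273 -0.504  0.01 ] 65
yel [260. 127.] ztop 0.011 zmin 0.002 mean [ 0.26  -0.521] circ [ 0.258 -0.52   0.017] 180
yel [448. 171.] ztop 0.049 zmin 0.045 mean [ 0.291 -0.762] circ [ 0.284 -0.765  0.046] 629
yel [ 79. 306.] ztop 0.325 zmin 0.316 mean [ 0.207 -0.486] circ [ 0.205 -0.486  0.007] 293
yel [436. 307.] ztop 0.325 zmin 0.316 mean [ 0.239 -0.576] circ [ 0.239 -0.577  0.007] 309invalid input
```

View pics/w1.png

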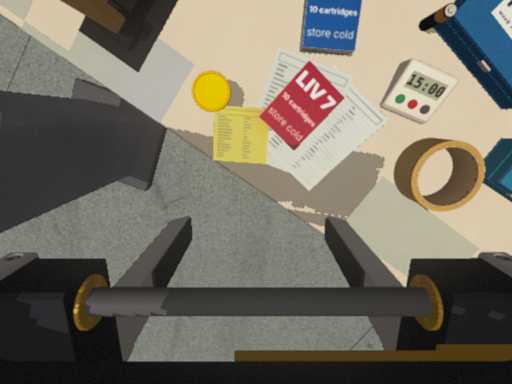

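The arm did not move: the call was refused. The picture shows only the near-right table, with the small yellow cup at (211,91). Testing the row format.

```bash
python3 -m creep '[{"tx":0,"ty":0,"tz":2,"spin":0},{"tx":1,"ty":1,"tz":4,"spin":0}]'; python3 -m creep '[{"tz":1}]'; python3 -m creep 2>&1 | head
```

```text
t: 1.65
tool_pos: [0.2167, -0.5201, 0.2751]
orientation: [-3.092, -0.543, 0.002]
wrist_force: [1.1, -1.0, 1.0]
grip_width: 0.0937
gripper_force: 0.0
invalid inputinvalid input
```

```bash
python3 -m creep '[{"tx":1.4,"ty":1.2,"tz":0.8,"spin":0},{"tx":2.8,"ty":2.4,"tz":1.6,"spin":0},{"tx":4.2,"ty":3.6,"tz":2.4,"spin":0},{"tx":5.6,"ty":4.8,"tz":3.2,"spin":0},{"tx":7,"ty":6,"tz":4,"spin":0}]' 1 && python3 -m creep '[{"tx":0,"ty":0,"tz":0,"spin":0},{"tx":0,"ty":0,"tz":0,"spin":0}]'; python3 - <<'E'
from meas import *
f,P,T,fl=cam('wrist'); save('w2',f); print(T,fl); lids(f,P,T)
H=hsv(f)
m=(H[...,0]>100)&(H[...,0]<125)&(H[...,1]>130)&(P[...,2]<.03)
for cc,p in blobs(m,P,100): print('blue',np.round(cc),rect(p),np.round(np.percentile(p[:,2],[5,95]),3))
np.save('P2.npy',P)
E
```

```text
t: 2.15
tool_pos: [0.3938, -0.3687, 0.3757]
orientation: [3.093, 0.549, 0.0]
wrist_force: [-0.1, -1.1, -0.7]
grip_width: 0.094
gripper_force: 0.0
t: 2.35
tool_pos: [0.3933, -0.3697, 0.3752]
orientation: [3.091, 0.553, 0.0]
wrist_force: [0.4, -0.4, -0.6]
grip_width: 0.094
gripper_force: 0.0
[[ 0.34614508 -0.90576032 -0.24450324  0.46464401]
 [-0.93817925 -0.33367885 -0.09207677 -0.34355492]
 [ 0.00181393  0.26125978 -0.96526682  0.57574815]
 [ 0.          0.          0.          1.        ]] 271.82750661436364
red [298.  45.] ztop 0.076 zmin 0.000 mean [ 0.598 -0.367] circ [ 0.598 -0.367  0.029] 1033
red [330.  99.] ztop 0.076 zmin -0.000 mean [ 0.539 -0.452] circ [ 0.538 -0.452  0.029] 883
red [211. 194.] ztop 0.126 zmin 0.120 mean [ 0.318 -0.313] circ [ 0.317 -0.313  0.012] 123
red [335. 212.] ztop 0.030 zmin 0.025 mean [ 0.339 -0.568] circ [ 0.338 -0.57   0.023] 79
red [321. 219.] ztop 0.029 zmin 0.026 mean [ 0.314 -0.545] circ [ 0.314 -0.547  0.013] 52
red [317. 230.] ztop 0.030 zmin 0.026 mean [ 0.287 -0.547] circ [ 0.284 -0.546  0.023] 122
red [312. 238.] ztop 0.029 zmin 0.026 mean [ 0.266 -0.545] circ [ 0.265 -0.546  0.028] 89
yel [271. 100.] ztop 0.076 zmin -0.002 mean [ 0.5   -0.355] circ [ 0.5   -0.356  0.029] 880
yel [194. 129.] ztop 0.025 zmin 0.014 mean [ 0.4   -0.234] circ [ 0.399 -0.234  0.022] 181
yel [277. 225.] ztop 0.058 zmin 0.001 mean [ 0.279 -0.453] circ [ 0.279 -0.453  0.022] 345
yel [298. 231.] ztop 0.012 zmin 0.002 mean [ 0.265 -0.513] circ [ 0.26  -0.513  0.02 ] 49
yel [404. 255.] ztop 0.049 zmin 0.045 mean [ 0.304 -0.74 ] circ [ 0.293 -0.755  0.042] 86
yel [437. 307.] ztop 0.516 zmin 0.506 mean [ 0.435 -0.406] circ [ 0.434 -0.406  0.007] 283
yel [ 79. 307.] ztop 0.515 zmin 0.508 mean [ 0.402 -0.316] circ [ 0.401 -0.317  0.007] 280
blue [208.  69.] (array([ 0.5072, -0.2256]), array([195. ,  64.1]), 0.2) [0.009 0.024]
```

View pics/w2.png

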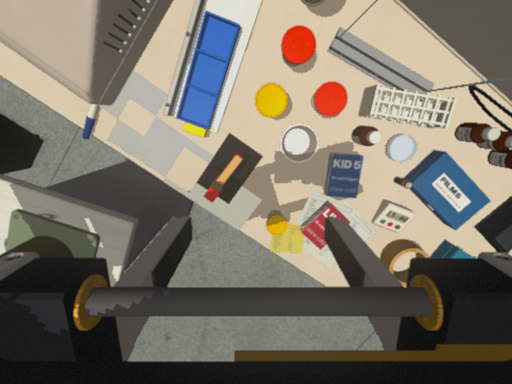

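```bash
python3 - <<'E'
from meas import *
P=np.load('P2.npy'); im=cv2.imread('pics/w2.png'); H=cv2.cvtColor(im,cv2.COLOR_BGR2HSV)
V,U=np.mgrid[0:384,0:512]
ok=np.isfinite(P[...,0])
g=lambda v,u:np.round(P[v,u],3)
for v,u in [(40,60),(90,95),(30,130),(8,135),(100,75),(60,175),(5,205),(20,240),(60,380),(10,330),(80,230)]: print((u,v),g(v,u))
m=ok&(P[...,2]>.032)&(P[...,2]<.04)&(U>165)&(U<260)&(V<135)
for cc,p in blobs(m,P,20):
    print('fence',np.round(cc),rect(p),len(p))
m=ok&(P[...,2]>.003)&(P[...,2]<.009)&(U>170)&(U<270)&(V<150)&(H[...,1]<60)
for cc,p in blobs(m,P,60): print('plate',np.round(cc),rect(p),len(p))
m=ok&(H[...,0]>100)&(H[...,0]<125)&(H[...,1]>130)&(P[...,2]>.018)&(P[...,2]<.03)&(U<260)
for cc,p in blobs(m,P,100): print('sledtop',rect(p),len(p))
m=ok&(H[...,0]>18)&(H[...,0]<35)&(H[...,1]>130)&(P[...,2]>.018)&(P[...,2]<.03)&(U<220)&(V<150)
for cc,p in blobs(m,P,50): print('pad',rect(p),len(p))
m=ok&(P[...,2]>.038)&(P[...,2]<.05)&(abs(U-299)<28)&(abs(V-142)<28)
p=P[m][:,:2]; print('pot',circ(p),cv2.minEnclosingCircle(p.astype(np.float32)),len(p))
m=ok&(H[...,2]<70)&(P[...,2]<.012)&(abs(U-228)<40)&(abs(V-168)<45)
for cc,p in blobs(m,P,100): print('mat',rect(p),len(p))
m=ok&(P[...,2]>.1)&(P[...,2]<.14)&(abs(U-228)<40)&(abs(V-168)<45)
p=P[m];print('cap',rect(p),p[:,2].max())
m=ok&(P[...,2]>.045)&(P[...,2]<.075)&(abs(U-228)<40)&(abs(V-168)<45)
p=P[m];print('arm',rect(p),len(p),cv2.fitLine(p[:,:2].astype(np.float32),2,0,.01,.01).ravel())
E
```

```text
(60, 40) [ 0.467 -0.038  0.138]
(95, 90) [ 0.412 -0.075  0.095]
(130, 30) [ 0.52  -0.107  0.091]
(135, 8) [ 0.55  -0.116  0.109]
(75, 100) [ 0.369  0.012 -0.   ]
(175, 60) [ 0.51  -0.156 -0.001]
(205, 5) [ 0.618 -0.185  0.006]
(240, 20) [ 0.617 -0.253  0.005]
(380, 60) [ 0.641 -0.523  0.021]
(330, 10) [ 0.692 -0.404 -0.001]
(230, 80) [ 0.512 -0.269  0.006]
plate [224.  47.] (array([ 0.5339, -0.2278]), array([ 98.4, 254.7]), 89.0) 2711
plate [233. 144.] (array([ 0.4036, -0.3161]), array([32.8, 62.8]), 20.2) 149
sledtop (array([ 0.5072, -0.2256]), array([195. ,  64.1]), 0.2) 726
pad (array([ 0.3992, -0.2336]), array([17. , 42.4]), 0.1) 189
pot (array([ 0.44764593, -0.43422974]), np.float64(0.03500798662062887)) ((0.4474722743034363, -0.4345759153366089), 0.037683118134737015) 316
mat (array([ 0.3443, -0.298 ]), array([ 29.5, 115.6]), 75.0) 427
mat (array([ 0.3327, -0.3473]), array([ 39.6, 119.9]), 82.3) 608
cap (array([ 0.3166, -0.312 ]), array([19.7, 21.9]), 70.7) 0.12727945743469254
arm (array([ 0.3534, -0.3242]), array([19.7, 71.8]), 71.3) 316 [ 0.94979125 -0.3128843   0.35704878 -0.3250248 ]
```

```bash
python3 - <<'E'
from meas import *
P=np.load('P2.npy'); V,U=np.mgrid[0:384,0:512]
for x in (.45,.50,.55,.6):
    m=(abs(P[...,0]-x)<.006)&(P[...,1]>-.3)&(P[...,1]<-.05)&(V<200)
    p=P[m]; p=p[np.argsort(p[:,1])]; print(x,[(round(a*1000),round(b*1000)) for a,b in p[::max(1,len(p)//45),1:]])
f,Q,T,fl=cam('side'); save('side2',f)
m=(Q[...,1]>-.16)&(Q[...,1]<.1)&(Q[...,0]>.38)&(Q[...,0]<.9)&(Q[...,2]>.06)
for cc,p in blobs(m,Q,60): print('machine',np.round(cc),p.min(0).round(3),p.max(0).round(3),len(p))
m=(Q[...,2]>.030)&(Q[...,2]<.040)&(Q[...,1]>-.2)&(Q[...,1]<-.1)&(Q[...,0]>.4)&(Q[...,0]<.8)
p=Q[m]
for x in np.arange(.41,.8,.03):
    q=p[abs(p[:,0]-x)<.015]; 
    if len(q): print(round(x,3),np.percentile(q[:,1],[2,25,50,75,98]).round(4),len(q))
E
```

```text
0.45 [(-300, 0), (-291, 1), (-282, -1), (-275, 5), (-267, 9), (-258, 7), (-251, 12), (-243, 12), (-235, 13), (-226, 11), (-218, 11), (-210, 12), (-202, 11), (-195, 19), (-185, 5), (-178, 28), (-176, 28), (-169, 29), (-152, 0), (-144, 2), (-136, 0), (-127, -1), (-119, -1), (-112, 2), (-104, 2), (-96, 1), (-89, 1), (-88, 48), (-87, 58), (-87, 64), (-87, 31), (-86, 85), (-86, 83), (-86, 129), (-85, 35), (-85, 1), (-85, 49), (-84, 57), (-82, 0), (-80, 135), (-75, 131), (-72, 133), (-66, 135), (-61, 133), (-56, 129), (-50, 131)]
0.5 [(-300, 0), (-290, 1), (-279, -1), (-270, 5), (-260, 5), (-252, 13), (-242, 13), (-232, 11), (-222, 11), (-213, 12), (-204, 10), (-196, 22), (-184, 4), (-179, 5), (-173, 30), (-155, 1), (-145, 1), (-135, 1), (-126, 1), (-117, -1), (-107, 2), (-103, 141), (-103, 123), (-102, 51), (-102, 0), (-102, 58), (-101, 148), (-101, 142), (-101, 119), (-100, 76), (-100, 112), (-100, 78), (-99, 0), (-98, 94), (-98, 95), (-97, 1), (-94, 167), (-90, 164), (-86, 167), (-81, 167), (-77, 170), (-72, 164), (-68, 166), (-64, 160), (-59, 165), (-54, 161)]
0.55 [(-300, 1), (-293, 0
[... 1271 characters left out ...]
248] 510
0.41 [-0.1807 -0.1781 -0.1747 -0.173  -0.1711] 8
0.44 [-0.1771 -0.1764 -0.1734 -0.1731 -0.1715] 8
0.47 [-0.1802 -0.1786 -0.1765 -0.1754 -0.1734] 9
0.5 [-0.179  -0.1067 -0.103  -0.1014 -0.1001] 38
0.53 [-0.1774 -0.1139 -0.1113 -0.108  -0.1051] 51
0.56 [-0.1803 -0.123  -0.1192 -0.1168 -0.1124] 54
0.59 [-0.1804 -0.1313 -0.1279 -0.1259 -0.1234] 52
0.62 [-0.1802 -0.1374 -0.1359 -0.1334 -0.1297] 42
0.65 [-0.1812 -0.1808 -0.1785 -0.177  -0.1758] 8
0.68 [-0.1817 -0.181  -0.1803 -0.1767 -0.1734] 3
0.71 [-0.1837 -0.171  -0.165  -0.1586 -0.1512] 23
0.74 [-0.1759 -0.1731 -0.1716 -0.1289 -0.1064] 57
0.77 [-0.182  -0.1749 -0.1726 -0.1714 -0.1694] 39
0.8 [-0.1735 -0.1731 -0.1727 -0.1724 -0.1721] 3
```

```bash
python3 -m creep '[{"tx":1.6,"ty":0,"tz":-1,"spin":-1.2},{"tx":3.2,"ty":0,"tz":-2,"spin":-2.4},{"tx":4.8,"ty":0,"tz":-3,"spin":-3.37},{"tx":6.4,"ty":0,"tz":-4,"spin":-3.37},{"tx":8,"ty":0,"tz":-5,"spin":-3.37}]' 1
```

```text
t: 2.95
tool_pos: [0.592, -0.3718, 0.2469]
orientation: [-3.14, 0.007, 0.004]
wrist_force: [0.3, -0.8, 0.1]
grip_width: 0.0943
gripper_force: 0.0
```

```bash
python3 -m creep '[{"tx":0.2,"ty":0.1,"tz":-1,"spin":-1.3},{"tx":0.2,"ty":0.1,"tz":-2.5,"spin":-2.6},{"tx":0.2,"ty":0.1,"tz":-4.2,"spin":-2.6},{"tx":0.2,"ty":0.1,"tz":-4.4,"spin":-2.6},{"tx":0.2,"ty":0.1,"tz":-4.4,"spin":-2.6}]' 1 && python3 - <<'E'
from meas import *
f,P,T,fl=cam('wrist'); o=bot.get_obs(); print(o['tool_pos'],o['orientation']); lids(f,P,T)
E
```

```text
t: 3.45
tool_pos: [0.5952, -0.3679, 0.1369]
orientation: [-3.109, 0.431, 0.008]
wrist_force: [0.1, -0.4, 0.9]
grip_width: 0.094
gripper_force: 0.0
[ 0.5969315  -0.36893855  0.13995982] [-3.11181704e+00  4.30825637e-01  5.02323811e-04]
red [32. 89.] ztop 0.047 zmin 0.034 mean [ 0.758 -0.174] circ [ 0.757 -0.173  0.025] 500
red [256. 191.] ztop 0.075 zmin -0.001 mean [ 0.6   -0.367] circ [ 0.599 -0.367  0.029] 2452
red [355. 216.] ztop 0.076 zmin 0.067 mean [ 0.547 -0.458] circ [ 0.554 -0.444  0.046] 1447
red [276. 336.] ztop 0.054 zmin 0.007 mean [ 0.386 -0.335] circ [ 0.383 -0.334  0.008] 337
yel [206.  67.] ztop 0.107 zmin -0.001 mean [ 0.716 -0.36 ] circ [ 0.714 -0.359  0.041] 9169
yel [270. 271.] ztop 0.075 zmin -0.001 mean [ 0.508 -0.358] circ [ 0.502 -0.356  0.029] 1562
yel [438. 309.] ztop 0.277 zmin 0.270 mean [ 0.608 -0.422] circ [ 0.607 -0.422  0.006] 218
yel [ 78. 309.] ztop 0.277 zmin 0.272 mean [ 0.635 -0.33 ] circ [ 0.633 -0.33   0.007] 247
yel [205. 338.] ztop 0.025 zmin -0.001 mean [ 0.4   -0.235] circ [ 0.399 -0.234  0.022] 309
```

```bash
python3 -m creep '[{"tx":0.1,"ty":0.1,"tz":-1.6,"spin":0},{"tx":0.1,"ty":0.1,"tz":-3,"spin":0},{"tx":0.1,"ty":0.1,"tz":-3.6,"spin":0},{"tx":0.1,"ty":0.1,"tz":-3.6,"spin":0}]' 1 && python3 -m creep '[{"tx":0,"ty":0,"tz":0,"spin":0},{"tx":0,"ty":0,"tz":0,"spin":0},{"tx":0,"ty":0,"tz":0,"spin":0},{"tx":0,"ty":0,"tz":0,"spin":0}]' -0.2 25
```

```text
t: 3.9
tool_pos: [0.5993, -0.3651, 0.049]
orientation: [-3.111, 0.429, 0.003]
wrist_force: [0.0, 0.9, -0.7]
grip_width: 0.0937
gripper_force: 0.0
t: 4.3
tool_pos: [0.6011, -0.3658, 0.0514]
orientation: [3.111, -0.428, 0.004]
wrist_force: [0.4, -0.1, 0.1]
grip_width: 0.0652
gripper_force: 0.0
```

```bash
python3 -m creep '[{"tx":0,"ty":0,"tz":0,"spin":0},{"tx":0,"ty":0,"tz":0,"spin":0},{"tx":0,"ty":0,"tz":0,"spin":0}]' -0.2 25 && python3 -m creep '[{"tx":0,"ty":0,"tz":1.3,"spin":0},{"tx":0,"ty":0,"tz":2.6,"spin":0},{"tx":0,"ty":0,"tz":4,"spin":0},{"tx":-0.5,"ty":1.5,"tz":4.5,"spin":0},{"tx":-1.1,"ty":3,"tz":4.5,"spin":0}]' &&  python3 -m creep '[{"tx":0,"ty":1.5,"tz":0,"spin":0},{"tx":0,"ty":2.6,"tz":0,"spin":0},{"tx":0,"ty":2.6,"tz":0,"spin":0},{"tx":0,"ty":2.6,"tz":0,"spin":0}]'; python3 - <<'E'
from meas import *
f,P,T,fl=cam('wrist'); save('w3',f); o=bot.get_obs(); print(o['tool_pos'],o['orientation'],o['gripper_force']); lids(f,P,T)
H=hsv(f); V,U=np.mgrid[0:384,0:512]
m=(H[...,0]>100)&(H[...,0]<125)&(H[...,1]>130)&(P[...,2]>.016)&(P[...,2]<.03)
for cc,p in blobs(m,P,100): print('blue',np.round(cc),rect(p),p.min(0).round(3),p.max(0).round(3))
m=(P[...,2]>.024)&(P[...,2]<.04)&(P[...,1]>-.2)&(P[...,1]<-.15)&(P[...,0]>.4)&(P[...,0]<.72)
p=P[m]
for x in np.arange(.41,.8,.03):
    q=p[abs(p[:,0]-x)<.015]
    if len(q): print(round(x,3),np.percentile(q[:,1],[2,50,98]).round(4),len(q))
E
```

```text
t: 4.6
tool_pos: [0.6006, -0.3656, 0.0505]
orientation: [3.111, -0.428, 0.002]
wrist_force: [0.2, -1.2, 3.3]
grip_width: 0.0559
gripper_force: 25.0
t: 5.1
tool_pos: [0.5744, -0.2912, 0.1654]
orientation: [3.11, -0.43, 0.009]
wrist_force: [-0.1, -0.4, -0.7]
grip_width: 0.0555
gripper_force: 25.0
t: 5.5
tool_pos: [0.5725, -0.2247, 0.1619]
orientation: [3.112, -0.426, -0.001]
wrist_force: [0.6, 0.2, -1.2]
grip_width: 0.0554
gripper_force: 25.0
[ 0.57262774 -0.22559469  0.16196334] [ 3.11180954e+00 -4.27840495e-01 -3.55308625e-04] 24.99975387006998
red [162.  27.] ztop 0.048 zmin 0.037 mean [ 0.758 -0.174] circ [ 0.757 -0.174  0.024] 138
red [469. 162.] ztop 0.075 zmin -0.000 mean [ 0.54  -0.451] circ [ 0.539 -0.452  0.03 ] 2479
red [258. 230.] ztop 0.187 zmin 0.010 mean [ 0.572 -0.225] circ [ 0.571 -0.225  0.029] 4964
yel [363.  22.] ztop 0.107 zmin 0.000 mean [ 0.696 -0.353] circ [ 0.71  -0.358  0.041] 4239
yel [385. 217.] ztop 0.075 zmin -0.002 mean [ 0.502 -0.355] circ [ 0.501 -0.355  0.03 ] 2057
yel [154. 303.] ztop 0.302 zmin 0.288 mean [ 0.605 -0.204] circ [ 0.605 -0.204  0.008] 523
yel [362. 302.] ztop 0.302 zmin 0.288 mean [ 0.59 -0.26] circ [ 0.59  -0.26   0.007] 474
yel [328. 354.] ztop 0.309 zmin 0.304 mean [ 0.586 -0.247] circ [ 0.587 -0.243  0.038] 3116
blue [505. 222.] (array([ 0.4193, -0.5293]), array([72.2, 22.9]), 8.8) [ 0.383 -0.536  0.022] [ 0.456 -0.513  0.026]
blue [300. 280.] (array([ 0.4151, -0.2438]), array([19.6, 39.5]), 34.2) [ 0.409 -0.256  0.016] [ 0.434 -0.222  0.026]
0.41 [-0.196  -0.1942 -0.1926] 7
0.44 [-0.1949 -0.1749 -0.1687] 146
0.47 [-0.1784 -0.1725 -0.169 ] 30
0.56 [-0.1943 -0.1762 -0.1707] 158
0.59 [-0.1951 -0.1772 -0.1711] 228
0.62 [-0.1815 -0.1769 -0.1717] 213
0.65 [-0.1818 -0.1775 -0.1722] 229
0.68 [-0.1822 -0.178  -0.1726] 247
0.71 [-0.1827 -0.1784 -0.173 ] 219
```

View pics/w3.png

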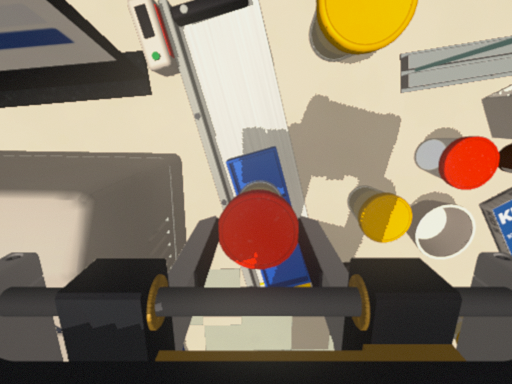

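The picture shows the red cup in the hand directly over the front pocket (258,230) and the steel fence running parallel on the left. Lowering it now.

```bash
python3 -m creep '[{"tx":0,"ty":0,"tz":-1.2,"spin":0},{"tx":0,"ty":0,"tz":-2.4,"spin":0},{"tx":0,"ty":0,"tz":-3.4,"spin":0},{"tx":0,"ty":0,"tz":-4,"spin":0},{"tx":0,"ty":0,"tz":-4,"spin":0}]'
```

```text
t: 6.05
tool_pos: [0.5716, -0.2262, 0.0603]
orientation: [-3.111, 0.431, 0.004]
wrist_force: [-0.3, 1.5, 0.3]
grip_width: 0.0559
gripper_force: 25.0
```

```bash
python3 -m creep '[{"tx":0,"ty":0,"tz":0,"spin":0},{"tx":0,"ty":0,"tz":0,"spin":0},{"tx":0,"ty":0,"tz":0,"spin":0},{"tx":0,"ty":0,"tz":1.2,"spin":0},{"tx":0,"ty":0,"tz":2.8,"spin":0}]' 0.7 && python3 -m creep '[{"tx":0,"ty":-1,"tz":1.3,"spin":0},{"tx":-0.2,"ty":-2.7,"tz":1.3,"spin":0},{"tx":-0.5,"ty":-4.5,"tz":1.3,"spin":0},{"tx":-1,"ty":-6.4,"tz":1.3,"spin":0},{"tx":-1.3,"ty":-8.3,"tz":1.3,"spin":0}]' 1 &&  python3 -m creep '[{"tx":0,"ty":-0.75,"tz":0,"spin":0},{"tx":0,"ty":-0.75,"tz":0,"spin":0},{"tx":0,"ty":-0.75,"tz":0,"spin":0}]'; python3 - <<'E'
from meas import *
f,P,T,fl=cam('wrist'); save('w4',f); o=bot.get_obs(); print(o['tool_pos'],o['orientation'],o['gripper_force']); lids(f,P,T)
E
```

```text
t: 6.55
tool_pos: [0.5707, -0.2239, 0.1307]
orientation: [-3.11, 0.428, 0.008]
wrist_force: [1.4, -0.6, -0.1]
grip_width: 0.0801
gripper_force: 0.0
t: 7.05
tool_pos: [0.5399, -0.4343, 0.1659]
orientation: [3.111, -0.427, 0.002]
wrist_force: [1.3, 0.4, 0.3]
grip_width: 0.0942
gripper_force: 0.0
t: 7.35
tool_pos: [0.5403, -0.4508, 0.1648]
orientation: [-3.111, 0.428, -0.0]
wrist_force: [0.2, 0.9, 0.9]
grip_width: 0.0938
gripper_force: 0.0
[ 0.54057015 -0.44999854  0.16487024] [-3.11169005e+00  4.26466635e-01 -1.26202645e-04] 0.0
red [260. 189.] ztop 0.075 zmin -0.000 mean [ 0.539 -0.453] circ [ 0.539 -0.453  0.029] 2006
red [ 54. 216.] ztop 0.086 zmin 0.008 mean [ 0.573 -0.227] circ [ 0.573 -0.226  0.029] 2266
red [362. 328.] ztop 0.029 zmin 0.026 mean [ 0.28  -0.539] circ [ 0.387 -0.527  0.136] 379
yel [116.  21.] ztop 0.107 zmin 0.077 mean [ 0.722 -0.378] circ [ 0.698 -0.386  0.069] 2732
yel [96. 60.] ztop 0.107 zmin 0.013 mean [ 0.699 -0.348] circ [ 0.69  -0.378  0.071] 3469
yel [199. 243.] ztop 0.075 zmin -0.001 mean [ 0.496 -0.366] circ [ 0.515 -0.373  0.052] 984
yel [438. 308.] ztop 0.305 zmin 0.298 mean [ 0.553 -0.505] circ [ 0.552 -0.504  0.006] 222
yel [ 78. 309.] ztop 0.305 zmin 0.300 mean [ 0.579 -0.412] circ [ 0.578 -0.411  0.006] 252
yel [342. 339.] ztop 0.008 zmin 0.000 mean [ 0.246 -0.508] circ [ 0.383 -0.51   0.171] 413
yel [309. 347.] ztop 0.310 zmin 0.048 mean [ 0.555 -0.469] circ [ 0.555 -0.469  0.004] 234
```

```bash
python3 -m creep '[{"tx":-0.05,"ty":-0.1,"tz":-1.5,"spin":0},{"tx":-0.05,"ty":-0.1,"tz":-3,"spin":0},{"tx":-0.05,"ty":-0.1,"tz":-4.2,"spin":0},{"tx":-0.05,"ty":-0.1,"tz":-4.6,"spin":0},{"tx":-0.05,"ty":-0.1,"tz":-4.6,"spin":0}]' 1 && python3 -m creep '[{"tx":0,"ty":0,"tz":0,"spin":0},{"tx":0,"ty":0,"tz":0,"spin":0},{"tx":0,"ty":0,"tz":0,"spin":0},{"tx":0,"ty":0,"tz":0,"spin":0},{"tx":0,"ty":0,"tz":0,"spin":0}]' -0.2 25 && python3 -m creep '[{"tx":0,"ty":0,"tz":0,"spin":0},{"tx":0,"ty":0,"tz":0,"spin":0},{"tx":0,"ty":0,"tz":1.2,"spin":0},{"tx":0,"ty":0,"tz":2.8,"spin":0},{"tx":0,"ty":0,"tz":4.5,"spin":0}]'
```

```text
t: 7.9
tool_pos: [0.5385, -0.4511, 0.0479]
orientation: [-3.11, 0.425, 0.005]
wrist_force: [0.1, 0.1, -0.1]
grip_width: 0.0941
gripper_force: 0.0
t: 8.4
tool_pos: [0.5392, -0.4542, 0.0505]
orientation: [3.112, -0.428, 0.001]
wrist_force: [-0.5, 0.4, 1.0]
grip_width: 0.0574
gripper_force: 2.7
t: 8.9
tool_pos: [0.5378, -0.4529, 0.1612]
orientation: [-3.11, 0.428, 0.005]
wrist_force: [0.9, -0.8, -1.3]
grip_width: 0.0562
gripper_force: 25.0
```

```bash
python3 -m creep '[{"tx":-0.2,"ty":1,"tz":0.1,"spin":0},{"tx":-0.5,"ty":2.7,"tz":0.1,"spin":0},{"tx":-0.8,"ty":4.5,"tz":0.1,"spin":0},{"tx":-1.1,"ty":6.3,"tz":0.1,"spin":0},{"tx":-1.26,"ty":8.1,"tz":0.1,"spin":0}]' && python3 -m creep '[{"tx":0,"ty":1,"tz":0,"spin":0},{"tx":0,"ty":1,"tz":0,"spin":0},{"tx":0,"ty":1,"tz":0,"spin":0},{"tx":0,"ty":1,"tz":0,"spin":0}]'; python3 - <<'E'
from meas import *
f,P,T,fl=cam('wrist'); o=bot.get_obs(); print(o['tool_pos'],o['orientation'],o['gripper_force']); lids(f,P,T)
E
```

```text
t: 9.4
tool_pos: [0.5062, -0.2497, 0.1641]
orientation: [-3.112, 0.429, 0.002]
wrist_force: [0.4, -0.2, -0.5]
grip_width: 0.0562
gripper_force: 25.0
t: 9.8
tool_pos: [0.5075, -0.2276, 0.1646]
orientation: [3.111, -0.43, 0.0]
wrist_force: [-0.2, 0.7, -1.0]
grip_width: 0.0561
gripper_force: 25.0
[ 0.50748547 -0.22776936  0.16456758] [ 3.11151175e+00 -4.30214311e-01  6.29575063e-05] 24.999769001151435
red [238. 132.] ztop 0.087 zmin 0.010 mean [ 0.573 -0.225] circ [ 0.572 -0.225  0.029] 2582
red [258. 229.] ztop 0.190 zmin -0.000 mean [ 0.508 -0.228] circ [ 0.506 -0.228  0.029] 4937
red [356. 246.] ztop 0.054 zmin 0.006 mean [ 0.386 -0.33 ] circ [ 0.383 -0.331  0.008] 290
yel [372. 163.] ztop 0.075 zmin 0.008 mean [ 0.501 -0.355] circ [ 0.5   -0.355  0.029] 2271
yel [295. 250.] ztop 0.025 zmin -0.001 mean [ 0.396 -0.25 ] circ [ 0.398 -0.249  0.008] 47
yel [154. 303.] ztop 0.305 zmin 0.290 mean [ 0.54  -0.207] circ [ 0.54  -0.206  0.008] 537
yel [362. 303.] ztop 0.305 zmin 0.291 mean [ 0.525 -0.263] circ [ 0.524 -0.263  0.008] 507
yel [326. 354.] ztop 0.312 zmin 0.307 mean [ 0.521 -0.25 ] circ [ 0.522 -0.245  0.038] 3222
```

```bash
python3 -m creep '[{"tx":0,"ty":0.1,"tz":-1.2,"spin":0},{"tx":0,"ty":0.1,"tz":-2.4,"spin":0},{"tx":0,"ty":0.1,"tz":-3.4,"spin":0},{"tx":0,"ty":0.1,"tz":-4.1,"spin":0},{"tx":0,"ty":0.1,"tz":-4.1,"spin":0}]' && python3 -m creep '[{"tx":0,"ty":0,"tz":0,"spin":0},{"tx":0,"ty":0,"tz":0,"spin":0},{"tx":0,"ty":0,"tz":0,"spin":0},{"tx":0,"ty":0,"tz":1.2,"spin":0},{"tx":0,"ty":0,"tz":2.8,"spin":0}]' 0.6 && python3 -m creep '[{"tx":0,"ty":-1,"tz":1.3,"spin":0.8},{"tx":-0.1,"ty":-2.5,"tz":1.3,"spin":1.6},{"tx":-0.2,"ty":-4,"tz":1.3,"spin":2.6},{"tx":-0.3,"ty":-5.1,"tz":1.3,"spin":2.6},{"tx":-0.3,"ty":-5.1,"tz":1.3,"spin":2.6}]' 1;  python3 - <<'E'
from meas import *
f,P,T,fl=cam('wrist'); o=bot.get_obs(); print(o['tool_pos'],o['orientation'],o['gripper_force']); lids(f,P,T)
E
```

```text
t: 10.35
tool_pos: [0.5056, -0.2239, 0.0594]
orientation: [-3.11, 0.431, 0.007]
wrist_force: [0.1, 1.2, -0.8]
grip_width: 0.0565
gripper_force: 25.0
t: 10.85
tool_pos: [0.5056, -0.2229, 0.1312]
orientation: [-3.11, 0.428, 0.007]
wrist_force: [1.0, 0.2, -0.8]
grip_width: 0.0752
gripper_force: 0.0
t: 11.35
tool_pos: [0.4996, -0.3554, 0.1658]
orientation: [3.139, -0.008, 0.002]
wrist_force: [-0.4, -0.3, 0.5]
grip_width: 0.0943
gripper_force: 0.0
[ 0.49974864 -0.3531259   0.16538402] [ 3.14073217e+00 -6.09915696e-03  1.60757364e-03] 0.0
red [127. 122.] ztop 0.086 zmin 0.010 mean [ 0.573 -0.226] circ [ 0.572 -0.225  0.029] 2756
red [137. 185.] ztop 0.086 zmin 0.007 mean [ 0.507 -0.227] circ [ 0.507 -0.226  0.029] 2335
red [242. 262.] ztop 0.055 zmin 0.007 mean [ 0.385 -0.332] circ [ 0.38  -0.332  0.009] 244
red [220. 355.] ztop 0.126 zmin 0.121 mean [ 0.323 -0.314] circ [ 0.321 -0.314  0.01 ] 181
yel [261.   1.] ztop 0.097 zmin 0.075 mean [ 0.674 -0.359] circ [ 0.675 -0.359  0.012] 85
yel [258. 187.] ztop 0.076 zmin -0.001 mean [ 0.501 -0.356] circ [ 0.5   -0.356  0.029] 2013
yel [ 99. 280.] ztop 0.296 zmin 0.293 mean [ 0.529 -0.308] circ [ 0.529 -0.308  0.002] 45
yel [ 79. 306.] ztop 0.306 zmin 0.298 mean [ 0.527 -0.308] circ [ 0.525 -0.308  0.007] 301
yel [437. 307.] ztop 0.306 zmin 0.299 mean [ 0.526 -0.404] circ [ 0.525 -0.403  0.007] 256
yel [330. 343.] ztop 0.313 zmin 0.001 mean [ 0.518 -0.369] circ [ 0.519 -0.369  0.015] 2033
```

```bash
python3 -m creep '[{"tx":0,"ty":-0.05,"tz":-1.5,"spin":0},{"tx":0,"ty":-0.05,"tz":-3,"spin":0},{"tx":0,"ty":-0.05,"tz":-4.2,"spin":0},{"tx":0,"ty":-0.05,"tz":-4.6,"spin":0},{"tx":0,"ty":-0.05,"tz":-4.6,"spin":0}]' 1 && python3 -m creep '[{"tx":0,"ty":0,"tz":0,"spin":0},{"tx":0,"ty":0,"tz":0,"spin":0},{"tx":0,"ty":0,"tz":0,"spin":0},{"tx":0,"ty":0,"tz":0,"spin":0},{"tx":0,"ty":0,"tz":0,"spin":0}]' -0.2 25 && python3 -m creep '[{"tx":0,"ty":0,"tz":0,"spin":0},{"tx":0,"ty":0,"tz":0,"spin":0},{"tx":0,"ty":0,"tz":1.2,"spin":0},{"tx":0,"ty":0,"tz":2.8,"spin":0},{"tx":0,"ty":0,"tz":4.6,"spin":0}]' && python3 -m creep '[{"tx":-0.5,"ty":1.2,"tz":0,"spin":0},{"tx":-1.2,"ty":2.9,"tz":0,"spin":0},{"tx":-2,"ty":4.5,"tz":0,"spin":0},{"tx":-2.34,"ty":5.15,"tz":0,"spin":0},{"tx":-2.34,"ty":5.15,"tz":0,"spin":0}]'; python3 - <<'E'
from meas import *
f,P,T,fl=cam('wrist'); o=bot.get_obs(); print(o['tool_pos'],o['orientation'],o['gripper_force']); lids(f,P,T)
E
```

```text
t: 11.9
tool_pos: [0.4991, -0.3506, 0.0482]
orientation: [-3.139, 0.0, 0.004]
wrist_force: [0.0, 0.9, 0.4]
grip_width: 0.0938
gripper_force: 0.0
t: 12.4
tool_pos: [0.5003, -0.353, 0.0504]
orientation: [3.141, -0.002, 0.002]
wrist_force: [0.4, -0.0, 0.3]
grip_width: 0.0575
gripper_force: 1.7
t: 12.9
tool_pos: [0.4985, -0.3513, 0.1636]
orientation: [-3.138, 0.002, 0.006]
wrist_force: [0.8, -0.7, -0.5]
grip_width: 0.0562
gripper_force: 25.0
t: 13.4
tool_pos: [0.4399, -0.2212, 0.1641]
orientation: [-3.14, -0.002, 0.002]
wrist_force: [-0.4, -0.2, -1.2]
grip_width: 0.056
gripper_force: 25.0
[ 0.44103767 -0.22307596  0.16453306] [ 3.14146032e+00  2.69220571e-04 -1.54914202e-04] 24.999921164126135
red [262.  55.] ztop 0.087 zmin 0.007 mean [ 0.572 -0.225] circ [ 0.572 -0.225  0.029] 3214
red [263. 127.] ztop 0.087 zmin 0.013 mean [ 0.506 -0.226] circ [ 0.506 -0.226  0.029] 2644
red [358. 251.] ztop 0.043 zmin 0.005 mean [ 0.34  -0.361] circ [ 0.338 -0.361  0.006] 193
red [505. 249.] ztop 0.029 zmin 0.026 mean [ 0.344 -0.557] circ [ 0.342 -0.558  0.012] 101
yel [258. 227.] ztop 0.189 zmin -0.001 mean [ 0.442 -0.222] circ [ 0.441 -0.221  0.029] 5054
yel [363. 302.] ztop 0.304 zmin 0.290 mean [ 0.466 -0.251] circ [ 0.465 -0.251  0.007] 478
yel [153. 305.] ztop 0.304 zmin 0.289 mean [ 0.466 -0.193] circ [ 0.465 -0.193  0.008] 470
yel [330. 354.] ztop 0.311 zmin 0.306 mean [ 0.459 -0.24 ] circ [ 0.458 -0.235  0.038] 3130
```

```bash
python3 -m creep '[{"tx":0,"ty":-0.15,"tz":-1.2,"spin":0},{"tx":0,"ty":-0.15,"tz":-2.4,"spin":0},{"tx":0,"ty":-0.15,"tz":-3.4,"spin":0},{"tx":0,"ty":-0.15,"tz":-4.1,"spin":0},{"tx":0,"ty":-0.15,"tz":-4.1,"spin":0}]' && python3 -m creep '[{"tx":0,"ty":0,"tz":0,"spin":0},{"tx":0,"ty":0,"tz":0,"spin":0},{"tx":0,"ty":0,"tz":0,"spin":0},{"tx":0,"ty":0,"tz":1.2,"spin":0},{"tx":0,"ty":0,"tz":2.8,"spin":0}]' 0.6 && python3 -m creep '[{"tx":0,"ty":-1,"tz":1.8,"spin":0},{"tx":-0.5,"ty":-2,"tz":3.4,"spin":0},{"tx":-1.2,"ty":-3,"tz":5,"spin":0},{"tx":-2,"ty":-4,"tz":6.4,"spin":0},{"tx":-2,"ty":-4,"tz":6.4,"spin":0}]' 1;  python3 - <<'E'
from meas import *
f,P,T,fl=cam('wrist'); save('w5',f);o=bot.get_obs(); print(o['tool_pos'],o['orientation'],fl); lids(f,P,T); np.save('P5.npy',P)
E
```

```text
t: 13.95
tool_pos: [0.4404, -0.228, 0.0599]
orientation: [-3.139, 0.004, 0.006]
wrist_force: [0.6, 0.1, -0.0]
grip_width: 0.0567
gripper_force: 25.0
t: 14.45
tool_pos: [0.4398, -0.2264, 0.1315]
orientation: [-3.139, 0.002, 0.006]
wrist_force: [0.4, -0.1, 0.2]
grip_width: 0.0755
gripper_force: 0.0
t: 14.95
tool_pos: [0.392, -0.333, 0.2999]
orientation: [3.13, -0.008, 0.013]
wrist_force: [1.0, 0.2, 0.2]
grip_width: 0.0941
gripper_force: 0.0
[ 0.39195968 -0.33036471  0.29643201] [ 3.13512968 -0.00644937  0.00869177] 271.82750661436364
red [177.  41.] ztop 0.087 zmin 0.006 mean [ 0.572 -0.225] circ [ 0.572 -0.225  0.029] 1547
red [181.  92.] ztop 0.087 zmin 0.012 mean [ 0.506 -0.226] circ [ 0.506 -0.226  0.029] 1349
red [389. 193.] ztop 0.030 zmin 0.026 mean [ 0.336 -0.573] circ [ 0.334 -0.574  0.029] 152
red [383. 208.] ztop 0.029 zmin 0.025 mean [ 0.308 -0.566] circ [ 0.308 -0.565  0.031] 294
red [373. 224.] ztop 0.030 zmin 0.026 mean [ 0.278 -0.55 ] circ [ 0.279 -0.551  0.034] 396
red [256. 249.] ztop 0.126 zmin 0.123 mean [ 0.276 -0.332] circ [ 0.276 -0.332  0.013] 159
yel [187. 141.] ztop 0.086 zmin 0.001 mean [ 0.442 -0.226] circ [ 0.441 -0.226  0.029] 1427
yel [486. 221.] ztop 0.049 zmin 0.042 mean [ 0.288 -0.745] circ [ 0.284 -0.763  0.047] 270
yel [319. 229.] ztop 0.323 zmin 0.002 mean [ 0.392 -0.38 ] circ [ 0.392 -0.38   0.008] 241
yel [437. 306.] ztop 0.441 zmin 0.432 mean [ 0.417 -0.38 ] circ [ 0.416 -0.38   0.007] 277
yel [ 79. 307.] ztop 0.440 zmin 0.432 mean [ 0.418 -0.284] circ [ 0.417 -0.284  0.007] 311
```

View pics/w5.png

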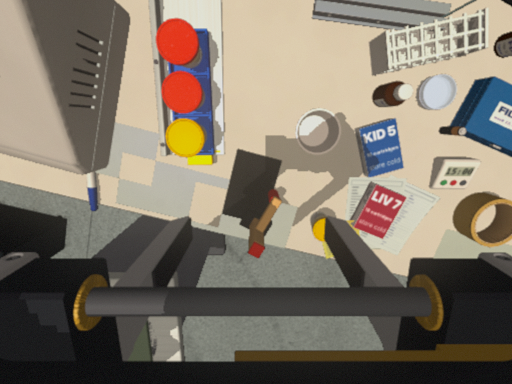

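All three cups are seated; the stick has been knocked toward the edge, cap at (257,250), toe at (273,195), and the mat is at (250,190). Measuring the stick, mat and pot.

```bash
python3 - <<'E'
from meas import *
P=np.load('P5.npy'); im=cv2.imread('pics/w5.png'); H=cv2.cvtColor(im,cv2.COLOR_BGR2HSV); V,U=np.mgrid[0:384,0:512]; ok=np.isfinite(P[...,0])
s=ok&(abs(U-260)<45)&(V>175)&(V<262)
for lo,hi,n in ((.112,.14,'cap'),(.04,.1,'arm')):
    p=P[s&(P[...,2]>lo)&(P[...,2]<hi)]; print(n,rect(p),len(p),p[:,2].max(),cv2.fitLine(p[:,:2].astype(np.float32),2,0,.01,.01).ravel())
m=ok&(P[...,2]>.045)&(P[...,2]<.075)&s; p=P[m]; print('arm65',rect(p),len(p),cv2.fitLine(p[:,:2].astype(np.float32),2,0,.01,.01).ravel())
m=ok&(H[...,2]<75)&(abs(P[...,2])<.012)&(U>215)&(U<285)&(V>145)&(V<240)
for cc,p in blobs(m,P,100): print('mat',np.round(cc),rect(p),len(p), cv2.boxPoints(cv2.minAreaRect(p[:,:2].astype(np.float32))).round(3).tolist())
m=ok&(P[...,2]>.039)&(P[...,2]<.05)&(abs(U-318)<28)&(abs(V-132)<28)
p=P[m][:,:2]; print('pot',circ(p),cv2.minEnclosingCircle(p.astype(np.float32)),len(p))
m=ok&(H[...,0]>18)&(H[...,0]<35)&(H[...,1]>130)&(P[...,2]>.018)&(P[...,2]<.03)&(U<220)&(V>150)&(V<175)
for cc,p in blobs(m,P,30): print('pad',rect(p),len(p))
for v in range(176,262,6):
    print(v,[(int(u),*(P[v,u]*1000).round().astype(int)) for u in range(236,292,7) if ok[v,u] and P[v,u,2]>.015])
E
```

```text
cap (array([ 0.276 , -0.3314]), array([19.9, 21.8]), 60.7) 222 0.1276589515565752 [ 0.7252384  -0.68849784  0.27789238 -0.33133018]
arm (array([ 0.3042, -0.3472]), array([19.4, 84.1]), 59.8) 570 0.099998286991065 [ 0.83728564 -0.54676574  0.30689788 -0.34642977]
arm65 (array([ 0.3042, -0.3472]), array([19.4, 84.1]), 59.8) 456 [ 0.8418517  -0.5397089   0.31166312 -0.34970316]
mat [250. 184.] (array([ 0.3425, -0.3235]), array([ 81.5, 127.7]), 74.7) 2549 [[0.27000001072883606, -0.34599998593330383], [0.3930000066757202, -0.3799999952316284], [0.41499999165534973, -0.3009999990463257], [0.2919999957084656, -0.2669999897480011]]
pot (array([ 0.44785543, -0.43446918]), np.float64(0.03508272645318177)) ((0.4477655589580536, -0.4348753094673157), 0.03763982281088829) 424
pad (array([ 0.3995, -0.2337]), array([41.9, 16.3]), 89.6) 232
176 []
182 []
188 []
194 [(271, np.int64(340), np.int64(-359), np.int64(41))]
200 [(271, np.int64(337), np.int64(-358), np.int64(66)), (278, np.int64(337), np.int64(-369), np.int64(68))]
206 [(271, np.int64(327), np.int64(-358), np.int64(70)), (278, np.int64(327)
[... 478 characters left out ...]
(274), np.int64(-361), np.int64(15))]
230 [(250, np.int64(279), np.int64(-322), np.int64(56)), (257, np.int64(286), np.int64(-334), np.int64(73)), (264, np.int64(262), np.int64(-348), np.int64(16))]
236 [(250, np.int64(279), np.int64(-322), np.int64(81)), (257, np.int64(287), np.int64(-334), np.int64(99))]
242 [(250, np.int64(281), np.int64(-323), np.int64(108)), (257, np.int64(285), np.int64(-334), np.int64(118))]
248 [(250, np.int64(278), np.int64(-323), np.int64(124)), (257, np.int64(279), np.int64(-333), np.int64(125)), (264, np.int64(278), np.int64(-344), np.int64(124))]
254 [(250, np.int64(269), np.int64(-323), np.int64(125)), (257, np.int64(268), np.int64(-333), np.int64(123))]
260 []
```

```bash
python3 -m creep '[{"tx":-1.2,"ty":0,"tz":-1,"spin":-1.2},{"tx":-2.5,"ty":0,"tz":-2,"spin":-2.5},{"tx":-3.8,"ty":-0.05,"tz":-3,"spin":-3.8},{"tx":-4.64,"ty":-0.05,"tz":-4,"spin":-5},{"tx":-4.64,"ty":-0.05,"tz":-4.6,"spin":-5}]' 1 && python3 -m creep '[{"tx":0,"ty":0,"tz":0,"spin":0},{"tx":0,"ty":0,"tz":0,"spin":0}]' 0.2; python3 - <<'E'
from meas import *
f,P,T,fl=cam('wrist'); save('w6',f);o=bot.get_obs(); print(o['tool_pos'],o['orientation'],o['q']); V,U=np.mgrid[0:384,0:512]
p=P[(P[...,2]>.115)&(P[...,2]<.135)&(abs(P[...,0]-.276)<.05)&(abs(P[...,1]+.33)<.05)]; print('cap',rect(p),len(p))
p=P[(P[...,2]>.05)&(P[...,2]<.075)&(abs(P[...,0]-.315)<.05)&(abs(P[...,1]+.35)<.05)]; print('arm',rect(p),len(p))
E
```

```text
t: 15.5
tool_pos: [0.2728, -0.3257, 0.1735]
orientation: [-3.028, 0.819, 0.007]
wrist_force: [-0.4, 0.2, -0.6]
grip_width: 0.094
gripper_force: 0.0
t: 15.7
tool_pos: [0.2757, -0.3279, 0.1767]
orientation: [-3.033, 0.813, 0.001]
wrist_force: [0.8, -0.5, 0.9]
grip_width: 0.0813
gripper_force: 0.0
[ 0.27613127 -0.32864947  0.17750841] [ 3.03457662e+00 -8.12788928e-01  7.17209722e-04] [-1.07446327e+00 -1.08598356e-01  1.88597915e+00  3.02716419e-04
  1.36386066e+00  1.01967080e+00]
cap (array([ 0.2756, -0.3322]), array([18.6, 21.6]), 59.8) 464
arm (array([ 0.3109, -0.3527]), array([19.1, 65.4]), 59.7) 847
```

```bash
python3 -m creep '[{"tx":0,"ty":-0.1,"tz":-1.2,"spin":0},{"tx":0,"ty":-0.13,"tz":-2.4,"spin":0},{"tx":0,"ty":-0.13,"tz":-3.5,"spin":0},{"tx":0,"ty":-0.13,"tz":-4.1,"spin":0},{"tx":0,"ty":-0.13,"tz":-4.1,"spin":0}]' 0.2 && python3 -m creep '[{"tx":0,"ty":0,"tz":0,"spin":0},{"tx":0,"ty":0,"tz":0,"spin":0},{"tx":0,"ty":0,"tz":0,"spin":0},{"tx":0,"ty":0,"tz":0,"spin":0},{"tx":0,"ty":0,"tz":0,"spin":0}]' -1 50 && python3 -m creep '[{"tx":0,"ty":0,"tz":0,"spin":0},{"tx":0,"ty":0,"tz":0,"spin":0},{"tx":0,"ty":0,"tz":0,"spin":0}]'
```

```text
t: 16.25
tool_pos: [0.2754, -0.3307, 0.0734]
orientation: [-3.032, 0.812, 0.004]
wrist_force: [0.2, 0.2, 0.4]
grip_width: 0.0566
gripper_force: 0.0
t: 16.75
tool_pos: [0.2757, -0.3325, 0.0753]
orientation: [3.033, -0.815, 0.001]
wrist_force: [-0.4, 0.6, 0.9]
grip_width: 0.02
gripper_force: 10.1
t: 17.05
tool_pos: [0.2757, -0.3325, 0.0752]
orientation: [3.034, -0.815, 0.001]
wrist_force: [-0.3, 1.7, 5.4]
grip_width: 0.02
gripper_force: 50.0
```

```bash
python3 -m creep '[{"tx":0,"ty":0,"tz":1,"spin":0},{"tx":0,"ty":0,"tz":2.2,"spin":0},{"tx":0.3,"ty":-0.2,"tz":3.5,"spin":0},{"tx":1.6,"ty":-1,"tz":3.7,"spin":0},{"tx":3.2,"ty":-2,"tz":3.7,"spin":0}]' && python3 -m creep '[{"tx":1.3,"ty":-0.75,"tz":0,"spin":0},{"tx":1.57,"ty":-0.88,"tz":0,"spin":0},{"tx":1.57,"ty":-0.88,"tz":0,"spin":0},{"tx":1.57,"ty":-0.88,"tz":0,"spin":0}]'; python3 - <<'E'
from meas import *
f,P,T,fl=cam('wrist'); save('w7',f);o=bot.get_obs(); t=o['tool_pos']; print(t,o['orientation'],o['grip_width']); V,U=np.mgrid[0:384,0:512]
H=hsv(f)
m=((H[...,0]<8)|(H[...,0]>172))&(H[...,1]>150)
for cc,p in blobs(m,P,40): print('red',cc.round(),p.mean(0).round(3),p.min(0).round(3),p.max(0).round(3),len(p))
p=P[(P[...,2]>t[2]-.035)&(P[...,2]<t[2]+.01)&(abs(P[...,0]-.435)<.05)&(abs(P[...,1]+.42)<.05)]; print('arm',rect(p),len(p),np.percentile(p[:,2],[5,50,95]))
p=P[(P[...,2]>.036)&(P[...,2]<.05)&(abs(P[...,0]-.448)<.06)&(abs(P[...,1]+.4345)<.06)&(H[...,1]<70)][:,:2]; print('pot',circ(p),cv2.minEnclosingCircle(p.astype(np.float32)),len(p))
E
```

```text
t: 17.55
tool_pos: [0.356, -0.3832, 0.1688]
orientation: [3.031, -0.816, 0.003]
wrist_force: [-0.8, -0.1, -2.0]
grip_width: 0.0195
gripper_force: 50.0
t: 17.95
tool_pos: [0.3934, -0.4029, 0.166]
orientation: [-3.032, 0.814, 0.004]
wrist_force: [-0.3, -0.1, -1.7]
grip_width: 0.0197
gripper_force: 50.0
[ 0.39327387 -0.40301705  0.16633715] [-3.03268405  0.81502058  0.00334592] 0.019927204395448588
red [485.  87.] [ 0.354 -0.693  0.02 ] [ 0.349 -0.699  0.018] [ 0.358 -0.688  0.023] 50
red [ 24. 128.] [ 0.569 -0.231  0.084] [ 0.543 -0.254  0.013] [ 0.601 -0.176  0.088] 2547
red [401. 179.] [ 0.301 -0.561  0.028] [ 0.249 -0.604  0.026] [ 0.351 -0.517  0.031] 2120
red [ 63. 181.] [ 0.506 -0.229  0.084] [ 0.477 -0.256  0.016] [ 0.535 -0.172  0.088] 2467
red [258. 247.] [ 0.392 -0.402  0.213] [ 0.275 -0.416  0.003] [ 0.407 -0.317  0.221] 1092
arm (array([ 0.4287, -0.4227]), array([20. , 66.5]), 60.5) 1908 [0.1570845  0.15945136 0.16730596]
pot (array([ 0.44790792, -0.43543607]), np.float64(0.03469288004516719)) ((0.4477878510951996, -0.43531569838523865), 0.03780331835150719) 884
```

View pics/w7.png

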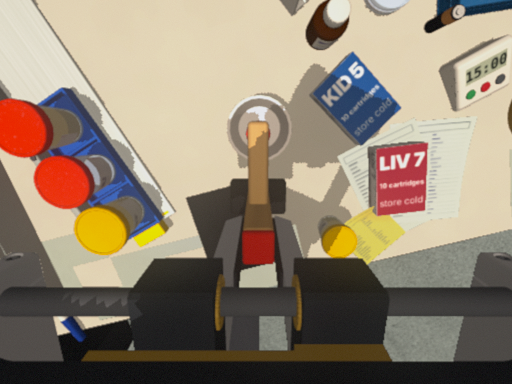

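The picture shows the toe end of the arm (258,132) over the pot's centre (259,127). Dipping now.

```bash
python3 -m creep '[{"tx":0.1,"ty":-0.05,"tz":-1.2,"spin":0},{"tx":0.1,"ty":-0.05,"tz":-2.3,"spin":0},{"tx":0.1,"ty":-0.05,"tz":-3,"spin":0},{"tx":0.1,"ty":-0.05,"tz":-3,"spin":0},{"tx":0.1,"ty":-0.05,"tz":-3,"spin":0}]' && python3 -m creep '[{"tx":0,"ty":0,"tz":0,"spin":0},{"tx":0,"ty":0,"tz":1.2,"spin":0},{"tx":0,"ty":0,"tz":2.6,"spin":0},{"tx":0,"ty":0,"tz":3.2,"spin":0}]'
```

```text
t: 18.5
tool_pos: [0.3964, -0.4051, 0.0926]
orientation: [-3.034, 0.816, 0.0]
wrist_force: [-0.4, -0.3, -1.4]
grip_width: 0.0195
gripper_force: 50.0
t: 18.9
tool_pos: [0.399, -0.408, 0.1777]
orientation: [3.028, -0.813, 0.011]
wrist_force: [0.9, -0.5, -0.7]
grip_width: 0.0197
gripper_force: 50.0
```

```bash
python3 -m creep '[{"tx":0.5,"ty":0.3,"tz":0,"spin":1.3},{"tx":1,"ty":0.6,"tz":0,"spin":2.6},{"tx":1.5,"ty":0.9,"tz":0,"spin":3.9},{"tx":2,"ty":1.1,"tz":0,"spin":5.2},{"tx":2.4,"ty":1.3,"tz":0,"spin":6.5}]' && python3 -m creep '[{"tx":0.4,"ty":0.2,"tz":0,"spin":1.3},{"tx":0.8,"ty":0.4,"tz":0,"spin":2.6},{"tx":1.2,"ty":0.6,"tz":0,"spin":3.9},{"tx":1.6,"ty":0.9,"tz":0,"spin":5.2},{"tx":2.07,"ty":1.22,"tz":0,"spin":6.5}]' && python3 -m creep '[{"tx":0,"ty":0,"tz":0,"spin":1},{"tx":0,"ty":0,"tz":0,"spin":2},{"tx":0,"ty":0,"tz":0,"spin":2}]'; cat > stick.py <<'E'
from meas import *
def stick(n):
    o=bot.get_obs(); f,P,T,fl=cam('wrist'); save(n,f); t=o['tool_pos']
    a=R.from_rotvec(o['orientation']).as_matrix()[:2,0]; print(np.round(t,4),'yaw',np.degrees(np.arctan2(a[1],a[0])).round(1),'F',np.round(o['wrist_force'],1),'gw',round(o['grip_width'],4))
    d=(P[...,:2]-t[:2]); s=d@a; l=d@np.array([-a[1],a[0]])
    m=(s>.015)&(s<.08)&(abs(l)<.02)&(P[...,2]>t[2]-.04)&(P[...,2]<t[2]+.03); p=P[m]
    (c,sz,_)=cv2.minAreaRect(p[:,:2].astype(np.float32)); ln=cv2.fitLine(p[:,:2].astype(np.float32),2,0,.01,.01).ravel(); ln=ln*np.sign(ln[:2]@a)
    far=np.percentile(s[m],99.5); print('arm yaw',np.degrees(np.arctan2(ln[1],ln[0])).round(1),'tip s',far.round(4),'lat',np.median(l[m]).round(4),'top z',np.median(p[:,2]).round(4),'-> toe',np.round(t[:2]+a*(far-.010)+np.array([-a[1],a[0]])*np.median(l[m]),4),'heel z',(np.median(p[:,2])-.066).round(4),len(p))
    return f,P,T,fl
E
python3 -c "
from stick import *
f,P,T,fl=stick('w8'); lids(f,P,T)"
```

```text
t: 19.4
tool_pos: [0.458, -0.3727, 0.1727]
orientation: [3.13, 0.254, 0.001]
wrist_force: [-0.6, -0.4, -1.3]
grip_width: 0.0197
gripper_force: 50.0
t: 19.9
tool_pos: [0.5093, -0.3424, 0.1727]
orientation: [2.866, 1.283, 0.0]
wrist_force: [-1.2, -1.2, -1.5]
grip_width: 0.0194
gripper_force: 50.0
t: 20.2
tool_pos: [0.5091, -0.3424, 0.1726]
orientation: [2.721, 1.569, 0.0]
wrist_force: [0.4, -0.8, -1.0]
grip_width: 0.0198
gripper_force: 50.0
[ 0.5091 -0.3424  0.1726] yaw 59.9 F [ 0.4 -0.8 -1. ] gw 0.0198
arm yaw 60.2 tip s 0.0729 lat 0.0002 top z 0.1661 -> toe [ 0.5405 -0.2878] heel z 0.1001 1570
red [252.  55.] ztop 0.087 zmin 0.010 mean [ 0.572 -0.224] circ [ 0.572 -0.225  0.029] 3059
red [196.  92.] ztop 0.086 zmin 0.011 mean [ 0.506 -0.226] circ [ 0.506 -0.226  0.029] 2781
red [258. 247.] ztop 0.223 zmin 0.028 mean [ 0.509 -0.343] circ [ 0.509 -0.344  0.014] 1085
yel [452. 102.] ztop 0.107 zmin 0.000 mean [ 0.713 -0.357] circ [ 0.714 -0.359  0.042] 6811
yel [145. 127.] ztop 0.086 zmin 0.000 mean [ 0.442 -0.226] circ [ 0.441 -0.226  0.029] 2706
yel [218. 304.] ztop 0.313 zmin 0.300 mean [ 0.513 -0.314] circ [ 0.513 -0.315  0.007] 251
yel [298. 303.] ztop 0.313 zmin 0.300 mean [ 0.532 -0.325] circ [ 0.532 -0.326  0.007] 294
yel [257. 354.] ztop 0.320 zmin 0.314 mean [ 0.519 -0.326] circ [ 0.514 -0.324  0.038] 2986
```

```bash
python3 -m creep '[{"tx":0,"ty":0,"tz":-1.3,"spin":0},{"tx":0,"ty":0,"tz":-2.6,"spin":0},{"tx":0,"ty":0,"tz":-3.5,"spin":0},{"tx":0,"ty":0,"tz":-3.55,"spin":0},{"tx":0,"ty":0.2,"tz":-3.55,"spin":0}]' && python3 -m creep '[{"tx":0,"ty":0.2,"tz":0,"spin":0},{"tx":0,"ty":0.35,"tz":0,"spin":0},{"tx":0,"ty":0.5,"tz":0,"spin":0},{"tx":0,"ty":0.6,"tz":0,"spin":0},{"tx":0,"ty":0.7,"tz":0,"spin":0}]' && python3 -m creep '[{"tx":0,"ty":0.1,"tz":0,"spin":0},{"tx":0,"ty":0.2,"tz":0,"spin":0},{"tx":0,"ty":0.25,"tz":0,"spin":0},{"tx":0,"ty":0.25,"tz":0,"spin":0}]'; python3 -c "
from stick import *
f,P,T,fl=stick('w9'); lids(f,P,T)"
```

```text
t: 20.75
tool_pos: [0.5089, -0.3379, 0.0836]
orientation: [2.723, 1.566, -0.0]
wrist_force: [0.1, 0.1, 0.1]
grip_width: 0.0199
gripper_force: 50.0
t: 21.25
tool_pos: [0.5095, -0.3214, 0.0846]
orientation: [2.718, 1.568, -0.001]
wrist_force: [-1.3, -4.2, 0.9]
grip_width: 0.0194
gripper_force: 50.0
t: 21.65
tool_pos: [0.51, -0.3147, 0.0843]
orientation: [2.719, 1.567, 0.002]
wrist_force: [0.4, -4.6, 2.0]
grip_width: 0.0198
gripper_force: 50.0
[ 0.51   -0.3147  0.0843] yaw 59.9 F [ 0.4 -4.6  2. ] gw 0.0198
arm yaw 59.5 tip s 0.0729 lat -0.0006 top z 0.0777 -> toe [ 0.542  -0.2606] heel z 0.0117 1573
red [263.  54.] ztop 0.087 zmin 0.009 mean [ 0.571 -0.216] circ [ 0.571 -0.217  0.029] 6327
red [185. 111.] ztop 0.086 zmin 0.010 mean [ 0.506 -0.22 ] circ [ 0.505 -0.221  0.029] 5503
red [258. 247.] ztop 0.135 zmin 0.130 mean [ 0.51  -0.315] circ [ 0.509 -0.316  0.014] 1076
yel [499. 142.] ztop 0.107 zmin 0.089 mean [ 0.679 -0.347] circ [ 0.685 -0.35   0.029] 2141
yel [116. 160.] ztop 0.086 zmin -0.001 mean [ 0.442 -0.223] circ [ 0.441 -0.224  0.029] 5062
yel [218. 303.] ztop 0.224 zmin 0.212 mean [ 0.514 -0.287] circ [ 0.513 -0.287  0.007] 260
yel [298. 303.] ztop 0.225 zmin 0.212 mean [ 0.533 -0.297] circ [ 0.532 -0.298  0.007] 300
yel [255. 354.] ztop 0.232 zmin 0.226 mean [ 0.519 -0.298] circ [ 0.514 -0.297  0.038] 2886
```

```bash
python3 -m creep '[{"tx":0,"ty":0.1,"tz":0,"spin":0},{"tx":0,"ty":0.2,"tz":0,"spin":0},{"tx":0,"ty":0.3,"tz":0,"spin":0},{"tx":0,"ty":0.4,"tz":0,"spin":0},{"tx":0,"ty":0.4,"tz":0,"spin":0}]'; python3 -c "
from stick import *
f,P,T,fl=stick('w10'); lids(f,P,T)" | grep -v 'yel.*30[34]'
```

```text
t: 22.2
tool_pos: [0.5108, -0.3094, 0.0868]
orientation: [2.711, 1.563, -0.002]
wrist_force: [-0.4, -10.3, 4.0]
grip_width: 0.0194
gripper_force: 50.0
[ 0.5108 -0.3094  0.0868] yaw 59.9 F [ -0.4 -10.3   4. ] gw 0.0194
arm yaw 59.4 tip s 0.0706 lat -0.0014 top z 0.0786 -> toe [ 0.5424 -0.2577] heel z 0.0126 1494
red [265.  62.] ztop 0.087 zmin 0.011 mean [ 0.571 -0.215] circ [ 0.571 -0.216  0.029] 6111
red [188. 118.] ztop 0.087 zmin 0.010 mean [ 0.506 -0.22 ] circ [ 0.505 -0.22   0.029] 5322
red [258. 247.] ztop 0.138 zmin 0.132 mean [ 0.51 -0.31] circ [ 0.51  -0.31   0.014] 1088
yel [498. 148.] ztop 0.107 zmin 0.089 mean [ 0.68  -0.347] circ [ 0.688 -0.35   0.031] 2313
yel [120. 165.] ztop 0.086 zmin -0.001 mean [ 0.442 -0.223] circ [ 0.441 -0.223  0.029] 4874
yel [255. 354.] ztop 0.234 zmin 0.229 mean [ 0.519 -0.292] circ [ 0.515 -0.29   0.038] 2768
```

```bash
python3 -m creep '[{"tx":0,"ty":-0.5,"tz":0,"spin":0},{"tx":0,"ty":-0.9,"tz":0,"spin":0},{"tx":-1.5,"ty":-0.9,"tz":0,"spin":0},{"tx":-3,"ty":-0.9,"tz":0,"spin":0},{"tx":-3.5,"ty":-0.9,"tz":0,"spin":0}]' && python3 -m creep '[{"tx":0,"ty":0.3,"tz":0,"spin":0},{"tx":0,"ty":0.45,"tz":0,"spin":0},{"tx":0,"ty":0.6,"tz":0,"spin":0},{"tx":0,"ty":0.7,"tz":0,"spin":0},{"tx":0,"ty":0.8,"tz":0,"spin":0}]'; python3 -c "
from stick import *
f,P,T,fl=stick('w10'); lids(f,P,T)" | grep -v 'yel.*30[34]'
```

```text
t: 22.75
tool_pos: [0.4171, -0.3231, 0.0808]
orientation: [-2.715, -1.563, 0.002]
wrist_force: [-0.7, -0.1, -2.3]
grip_width: 0.0198
gripper_force: 49.9
t: 23.25
tool_pos: [0.4223, -0.3062, 0.0836]
orientation: [2.72, 1.57, 0.0]
wrist_force: [-0.7, -2.3, -1.9]
grip_width: 0.0198
gripper_force: 49.9
[ 0.4223 -0.3062  0.0836] yaw 60.0 F [-0.7 -2.3 -1.9] gw 0.0198
arm yaw 71.2 tip s 0.0799 lat 0.0017 top z 0.0763 -> toe [ 0.4558 -0.2448] heel z 0.0103 1896
red [299.  43.] ztop 0.086 zmin 0.010 mean [ 0.508 -0.214] circ [ 0.508 -0.214  0.029] 6479
red [384.  16.] ztop 0.087 zmin 0.023 mean [ 0.564 -0.228] circ [ 0.569 -0.221  0.028] 2755
red [258. 247.] ztop 0.134 zmin 0.130 mean [ 0.422 -0.307] circ [ 0.422 -0.308  0.014] 1086
yel [213.  96.] ztop 0.086 zmin -0.001 mean [ 0.443 -0.212] circ [ 0.443 -0.212  0.029] 6320
yel [225. 155.] ztop 0.008 zmin 0.005 mean [ 0.413 -0.257] circ [ 0.412 -0.257  0.011] 68
yel [217. 306.] ztop 0.224 zmin 0.215 mean [ 0.426 -0.278] circ [ 0.426 -0.279  0.007] 193
```

```bash
python3 -m creep '[{"tx":0,"ty":0.1,"tz":0,"spin":0},{"tx":0,"ty":0.2,"tz":0,"spin":0},{"tx":0,"ty":0.2,"tz":0,"spin":0}]' && python3 -m creep '[{"tx":0,"ty":-0.4,"tz":0,"spin":0},{"tx":0,"ty":-1,"tz":0,"spin":0},{"tx":-0.5,"ty":-2,"tz":0.5,"spin":0},{"tx":-1.5,"ty":-2.5,"tz":1.5,"spin":-1},{"tx":-2.5,"ty":-2.5,"tz":3,"spin":-2}]' && python3 -m creep '[{"tx":-0.2,"ty":0,"tz":1,"spin":-1},{"tx":-0.4,"ty":0,"tz":1.5,"spin":-1},{"tx":-0.4,"ty":0,"tz":1.5,"spin":-1}]'; python3 - <<'E'
from stick import *
f,P,T,fl=stick('w11'); lids(f,P,T); np.save('P11.npy',P)
H=hsv(f)
m=(H[...,0]>100)&(H[...,0]<125)&(H[...,1]>130)&(P[...,2]>.016)&(P[...,2]<.03)&(P[...,1]>-.3)
p=P[m]; print('blue',rect(p),p.min(0).round(3),p.max(0).round(3))
E
```

```text
t: 23.6
tool_pos: [0.4228, -0.3039, 0.0848]
orientation: [2.716, 1.566, -0.001]
wrist_force: [-1.2, -7.5, -1.8]
grip_width: 0.0196
gripper_force: 50.0
t: 24.1
tool_pos: [0.3571, -0.3635, 0.1567]
orientation: [-2.868, -1.266, 0.0]
wrist_force: [-0.3, -0.3, -0.4]
grip_width: 0.0197
gripper_force: 50.0
t: 24.4
tool_pos: [0.3494, -0.3649, 0.1977]
orientation: [2.93, 1.125, 0.002]
wrist_force: [0.8, 0.6, -2.2]
grip_width: 0.0198
gripper_force: 50.0
[ 0.3494 -0.3649  0.1977] yaw 42.0 F [ 0.8  0.6 -2.2] gw 0.0198
arm yaw 41.6 tip s 0.0709 lat -0.0006 top z 0.1898 -> toe [ 0.3951 -0.3246] heel z 0.1238 1498
red [251.   1.] ztop 0.084 zmin 0.076 mean [ 0.487 -0.233] circ [ 0.487 -0.231  0.009] 48
red [258. 247.] ztop 0.249 zmin 0.239 mean [ 0.349 -0.366] circ [ 0.348 -0.366  0.014] 1087
yel [208.  24.] ztop 0.087 zmin 0.061 mean [ 0.441 -0.215] circ [ 0.443 -0.213  0.029] 2498
yel [199.  69.] ztop 0.025 zmin 0.012 mean [ 0.401 -0.219] circ [ 0.401 -0.22   0.022] 501
yel [218. 303.] ztop 0.338 zmin 0.325 mean [ 0.361 -0.339] circ [ 0.36  -0.34   0.008] 271
yel [298. 304.] ztop 0.338 zmin 0.326 mean [ 0.376 -0.355] circ [ 0.375 -0.356  0.007] 284
yel [280. 352.] ztop 0.345 zmin 0.004 mean [ 0.363 -0.352] circ [ 0.364 -0.351  0.042] 3670
blue (array([ 0.3961, -0.1618]), array([ 87.1, 303.3]), 42.0) [ 0.321 -0.246  0.016] [ 0.53  -0.026  0.026]
```

View pics/w11.png

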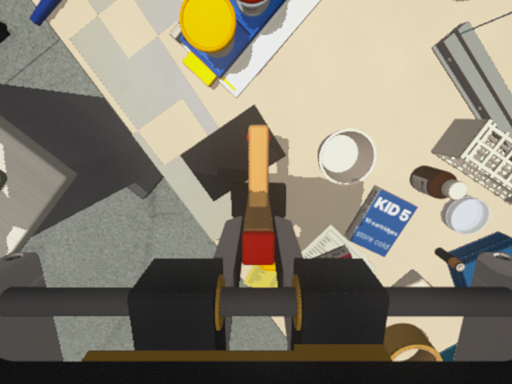

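The picture shows the sled flush with its yellow pad at (200,70), and the mat and pot clear of the path. Next I turn the stick along the lane, behind the pad.

```bash
python3 -m creep '[{"tx":-0.4,"ty":1.1,"tz":0,"spin":-1.4},{"tx":-0.8,"ty":2.2,"tz":-0.5,"spin":-2.8},{"tx":-1.2,"ty":3.3,"tz":-1,"spin":-4.2},{"tx":-1.6,"ty":4.4,"tz":-1.5,"spin":-5.6},{"tx":-1.86,"ty":5.47,"tz":-2,"spin":-7}]' && python3 -m creep '[{"tx":0,"ty":0,"tz":-0.5,"spin":-0.17},{"tx":0,"ty":0,"tz":-0.5,"spin":-0.17},{"tx":0,"ty":0,"tz":-0.5,"spin":-0.17}]'; python3 - <<'E'
from stick import *
f,P,T,fl=stick('w12'); lids(f,P,T)
H=hsv(f)
m=(H[...,0]>18)&(H[...,0]<35)&(H[...,1]>130)&(P[...,2]>.018)&(P[...,2]<.03)&(P[...,1]>-.3)
for cc,p in blobs(m,P,30): print('pad',rect(p),len(p))
E
```

```text
t: 24.95
tool_pos: [0.3011, -0.224, 0.1431]
orientation: [-3.137, 0.008, 0.004]
wrist_force: [0.6, -0.0, -1.3]
grip_width: 0.0197
gripper_force: 50.0
t: 25.25
tool_pos: [0.3022, -0.2261, 0.1324]
orientation: [-3.139, 0.027, 0.003]
wrist_force: [0.2, -0.3, -1.3]
grip_width: 0.0199
gripper_force: 50.0
[ 0.3022 -0.2261  0.1324] yaw -1.0 F [ 0.2 -0.3 -1.3] gw 0.0199
arm yaw -1.4 tip s 0.0712 lat -0.0005 top z 0.1245 -> toe [ 0.3634 -0.2277] heel z 0.0585 1511
red [509. 204.] ztop 0.029 zmin 0.027 mean [ 0.275 -0.521] circ [ 0.276 -0.523  0.009] 62
red [258. 247.] ztop 0.183 zmin 0.179 mean [ 0.302 -0.227] circ [ 0.301 -0.227  0.014] 1105
yel [238.  36.] ztop 0.086 zmin 0.022 mean [ 0.443 -0.212] circ [ 0.443 -0.212  0.029] 4267
yel [283.  85.] ztop 0.008 zmin 0.005 mean [ 0.413 -0.256] circ [ 0.413 -0.256  0.011] 57
yel [250.  95.] ztop 0.025 zmin 0.011 mean [ 0.401 -0.219] circ [ 0.401 -0.219  0.022] 712
yel [471. 209.] ztop 0.057 zmin 0.001 mean [ 0.279 -0.452] circ [ 0.279 -0.453  0.023] 1596
yel [218. 303.] ztop 0.272 zmin 0.260 mean [ 0.329 -0.216] circ [ 0.327 -0.216  0.008] 301
yel [298. 304.] ztop 0.273 zmin 0.261 mean [ 0.329 -0.238] circ [ 0.327 -0.238  0.008] 289
yel [252. 354.] ztop 0.280 zmin 0.274 mean [ 0.322 -0.226] circ [ 0.321 -0.222  0.038] 3529
pad (array([ 0.4011, -0.219 ]), array([42.3, 17.5]), 89.0) 713
```

```bash
python3 -m creep '[{"tx":0,"ty":0,"tz":-1,"spin":0},{"tx":0,"ty":0,"tz":-1.85,"spin":0},{"tx":0,"ty":0,"tz":-1.85,"spin":0},{"tx":0.3,"ty":0,"tz":-1.85,"spin":0},{"tx":0.6,"ty":0,"tz":-1.85,"spin":0}]' && python3 -m creep '[{"tx":0.2,"ty":0.02,"tz":0,"spin":0},{"tx":0.4,"ty":0.05,"tz":0,"spin":0},{"tx":0.6,"ty":0.08,"tz":0,"spin":0},{"tx":0.8,"ty":0.1,"tz":0,"spin":0}]'; python3 - <<'E'
from stick import *
f,P,T,fl=stick('w13'); lids(f,P,T)
H=hsv(f)
m=(H[...,0]>18)&(H[...,0]<35)&(H[...,1]>130)&(P[...,2]>.018)&(P[...,2]<.03)&(P[...,1]>-.3)
for cc,p in blobs(m,P,30): print('pad',rect(p),len(p))
E
```

```text
t: 25.8
tool_pos: [0.3191, -0.2282, 0.0886]
orientation: [3.139, -0.03, 0.004]
wrist_force: [0.1, 0.1, -1.6]
grip_width: 0.0196
gripper_force: 50.0
t: 26.2
tool_pos: [0.3343, -0.226, 0.0884]
orientation: [3.138, -0.026, -0.014]
wrist_force: [-13.9, -2.2, 8.9]
grip_width: 0.0197
gripper_force: 50.0
[ 0.3343 -0.226   0.0884] yaw -1.0 F [-13.9  -2.2   8.9] gw 0.0197
arm yaw -1.9 tip s 0.0673 lat -0.0006 top z 0.078 -> toe [ 0.3916 -0.2275] heel z 0.012 1400
red [235.   2.] ztop 0.085 zmin 0.075 mean [ 0.484 -0.214] circ [ 0.486 -0.214  0.011] 166
red [258. 249.] ztop 0.140 zmin 0.130 mean [ 0.333 -0.226] circ [ 0.333 -0.227  0.014] 1104
yel [234.  59.] ztop 0.086 zmin 0.006 mean [ 0.449 -0.212] circ [ 0.448 -0.212  0.029] 6071
yel [250. 121.] ztop 0.025 zmin 0.005 mean [ 0.406 -0.219] circ [ 0.406 -0.219  0.023] 945
yel [490. 246.] ztop 0.058 zmin 0.012 mean [ 0.292 -0.441] circ [ 0.324 -0.383  0.095] 802
yel [460. 274.] ztop 0.003 zmin 0.001 mean [ 0.224 -0.468] circ [ 0.225 -0.468  0.018] 54
yel [218. 304.] ztop 0.228 zmin 0.215 mean [ 0.362 -0.216] circ [ 0.361 -0.215  0.008] 296
yel [298. 304.] ztop 0.229 zmin 0.217 mean [ 0.362 -0.237] circ [ 0.36  -0.237  0.008] 280
yel [255. 354.] ztop 0.236 zmin 0.230 mean [ 0.355 -0.226] circ [ 0.354 -0.221  0.038] 3190
pad (array([ 0.4057, -0.2188]), array([43.3, 16.6]), 89.1) 816
```

```bash
cat >> stick.py <<'E'
def pitch(f,P,s0=.02,s1=.06):
    o=bot.get_obs(); t=o['tool_pos']; a=R.from_rotvec(o['orientation']).as_matrix()[:2,0]
    d=(P[...,:2]-t[:2]); s=d@a; l=d@np.array([-a[1],a[0]])
    m=(s>s0)&(s<s1)&(abs(l)<.006)&(P[...,2]>t[2]-.03)&(P[...,2]<t[2]+.02)
    k=np.polyfit(s[m],P[...,2][m],1); z65=np.polyval(k,.065); print('arm slope %.3f rad (down -), arm top z at 65mm %.4f, toe bottom ~%.4f'%(k[0],z65,z65-.066))
E
python3 -m creep '[{"tx":-0.3,"ty":0,"tz":0,"spin":0},{"tx":-0.5,"ty":0,"tz":0.1,"spin":0},{"tx":-0.5,"ty":0,"tz":0.2,"spin":0},{"tx":-0.5,"ty":0,"tz":0.2,"spin":0}]' - 60; python3 -c "
from stick import *
f,P,T,fl=stick('w14'); pitch(f,P); 
m=(P[...,2]>.1)&(P[...,2]<.15)&(abs(P[...,1]+.226)<.02); q=P[m]; print(len(q),np.polyfit(q[:,0],q[:,2],1))
"
```

```text
t: 26.65
tool_pos: [0.3255, -0.2248, 0.0929]
orientation: [3.14, -0.03, 0.003]
wrist_force: [-0.5, -1.0, -2.1]
grip_width: 0.0198
gripper_force: 60.0
[ 0.3255 -0.2248  0.0929] yaw -1.1 F [-0.5 -1.  -2.1] gw 0.0198
arm yaw -1.5 tip s 0.0675 lat -0.0005 top z 0.0831 -> toe [ 0.383  -0.2265] heel z 0.0171 1382
arm slope -0.077 rad (down -), arm top z at 65mm 0.0817, toe bottom ~0.0157
2333 [-0.64202825  0.34721385]
```

```bash
python3 -m creep '[{"tx":0.3,"ty":0,"tz":0,"spin":0},{"tx":0.5,"ty":0.01,"tz":0,"spin":0},{"tx":0.7,"ty":0.02,"tz":0,"spin":0},{"tx":0.9,"ty":0.03,"tz":0,"spin":0},{"tx":1.1,"ty":0.04,"tz":0,"spin":0}]' - 60; python3 -c "
from stick import *
f,P,T,fl=stick('w14'); pitch(f,P); lids(f,P,T)
H=hsv(f)
m=(H[...,0]>18)&(H[...,0]<35)&(H[...,1]>130)&(P[...,2]>.018)&(P[...,2]<.03)&(P[...,1]>-.3)
for cc,p in blobs(m,P,30): print('pad',rect(p),len(p))
" | grep -v 'yel.*30[345]'
```

```text
t: 27.2
tool_pos: [0.3489, -0.2239, 0.0919]
orientation: [3.14, -0.027, -0.015]
wrist_force: [-10.6, -1.7, 5.7]
grip_width: 0.0196
gripper_force: 60.0
[ 0.3489 -0.2239  0.0919] yaw -1.0 F [-10.6  -1.7   5.7] gw 0.0196
arm yaw -2.0 tip s 0.0666 lat -0.0005 top z 0.0812 -> toe [ 0.4055 -0.2255] heel z 0.0152 1387
arm slope -0.098 rad (down -), arm top z at 65mm 0.0792, toe bottom ~0.0132
red [238.   4.] ztop 0.086 zmin 0.075 mean [ 0.499 -0.214] circ [ 0.501 -0.213  0.015] 353
red [258. 249.] ztop 0.144 zmin 0.138 mean [ 0.348 -0.224] circ [ 0.348 -0.224  0.014] 1097
yel [238.  64.] ztop 0.087 zmin 0.010 mean [ 0.461 -0.213] circ [ 0.46  -0.213  0.029] 5797
yel [253. 123.] ztop 0.025 zmin 0.004 mean [ 0.42  -0.219] circ [ 0.419 -0.219  0.022] 901
yel [483. 257.] ztop 0.210 zmin 0.011 mean [ 0.378 -0.298] circ [ 0.378 -0.301  0.006] 432
yel [458. 276.] ztop 0.004 zmin 0.001 mean [ 0.236 -0.461] circ [ 0.299 -0.377  0.123] 48
yel [255. 354.] ztop 0.239 zmin 0.234 mean [ 0.37  -0.224] circ [ 0.369 -0.219  0.038] 3164
pad (array([ 0.4192, -0.2191]), array([42.5, 16.8]), 89.0) 790
```

```bash
python3 -m creep '[{"tx":0.3,"ty":0.01,"tz":0.03,"spin":0},{"tx":0.6,"ty":0.02,"tz":0.06,"spin":0},{"tx":0.9,"ty":0.03,"tz":0.09,"spin":0},{"tx":1.2,"ty":0.04,"tz":0.12,"spin":0},{"tx":1.5,"ty":0.05,"tz":0.15,"spin":0}]' - 60; python3 -c "
from stick import *
f,P,T,fl=stick('w14'); pitch(f,P); lids(f,P,T)
H=hsv(f)
m=(H[...,0]>18)&(H[...,0]<35)&(H[...,1]>130)&(P[...,2]>.018)&(P[...,2]<.03)&(P[...,1]>-.3)
for cc,p in blobs(m,P,30): print('pad',rect(p),len(p))
" | grep -v 'yel.*30[345]'
```

```text
t: 27.75
tool_pos: [0.3901, -0.2215, 0.0955]
orientation: [-3.14, 0.029, 0.002]
wrist_force: [-4.4, 0.3, -4.0]
grip_width: 0.0197
gripper_force: 60.0
[ 0.3901 -0.2215  0.0955] yaw -1.1 F [-4.4  0.3 -4. ] gw 0.0197
arm yaw -1.6 tip s 0.0667 lat -0.0005 top z 0.0853 -> toe [ 0.4468 -0.2231] heel z 0.0193 1365
arm slope -0.087 rad (down -), arm top z at 65mm 0.0835, toe bottom ~0.0175
red [243.   5.] ztop 0.086 zmin 0.054 mean [ 0.541 -0.214] circ [ 0.544 -0.214  0.017] 481
red [258. 249.] ztop 0.147 zmin 0.141 mean [ 0.389 -0.222] circ [ 0.388 -0.222  0.014] 1097
yel [242.  62.] ztop 0.086 zmin 0.005 mean [ 0.504 -0.213] circ [ 0.503 -0.213  0.029] 5561
yel [254. 123.] ztop 0.025 zmin 0.021 mean [ 0.461 -0.22 ] circ [ 0.461 -0.22   0.022] 784
yel [236. 168.] ztop 0.008 zmin 0.005 mean [ 0.414 -0.199] circ [ 0.421 -0.199  0.017] 67
yel [284. 168.] ztop 0.007 zmin 0.005 mean [ 0.413 -0.25 ] circ [ 0.413 -0.25   0.017] 98
yel [456. 323.] ztop 0.004 zmin 0.001 mean [ 0.205 -0.473] circ [ 0.206 -0.473  0.011] 46
yel [254. 354.] ztop 0.243 zmin 0.237 mean [ 0.41  -0.222] circ [ 0.409 -0.217  0.038] 3137
pad (array([ 0.4608, -0.22  ]), array([42.3, 17.1]), 88.9) 773
```

```bash
python3 -m creep '[{"tx":0.3,"ty":0,"tz":0,"spin":0},{"tx":0.6,"ty":0,"tz":0,"spin":0},{"tx":0.9,"ty":-0.01,"tz":0,"spin":0},{"tx":1.2,"ty":-0.01,"tz":0,"spin":0},{"tx":1.5,"ty":-0.01,"tz":0,"spin":0}]' - 60; python3 -c "
from stick import *
f,P,T,fl=stick('w15'); pitch(f,P); lids(f,P,T)
H=hsv(f)
m=(H[...,0]>18)&(H[...,0]<35)&(H[...,1]>130)&(P[...,2]>.018)&(P[...,2]<.03)&(P[...,1]>-.3)
for cc,p in blobs(m,P,30): print('pad',rect(p),len(p))
" | grep -v 'yel.*30[345]'
```

```text
t: 28.3
tool_pos: [0.4278, -0.2223, 0.0959]
orientation: [-3.141, 0.03, 0.001]
wrist_force: [-4.5, 0.1, -0.8]
grip_width: 0.0192
gripper_force: 60.0
[ 0.4278 -0.2223  0.0959] yaw -1.1 F [-4.5  0.1 -0.8] gw 0.0192
arm yaw -1.6 tip s 0.0667 lat -0.0005 top z 0.0857 -> toe [ 0.4845 -0.2239] heel z 0.0197 1366
arm slope -0.087 rad (down -), arm top z at 65mm 0.0838, toe bottom ~0.0178
red [242.   4.] ztop 0.087 zmin 0.075 mean [ 0.579 -0.214] circ [ 0.582 -0.214  0.017] 462
red [258. 249.] ztop 0.147 zmin 0.142 mean [ 0.426 -0.223] circ [ 0.426 -0.223  0.014] 1097
yel [242.  63.] ztop 0.086 zmin 0.011 mean [ 0.541 -0.214] circ [ 0.541 -0.214  0.029] 5519
yel [255. 123.] ztop 0.025 zmin 0.021 mean [ 0.499 -0.221] circ [ 0.498 -0.221  0.022] 780
yel [292. 201.] ztop 0.008 zmin 0.005 mean [ 0.413 -0.26 ] circ [ 0.413 -0.261  0.007] 43
yel [457. 328.] ztop 0.215 zmin 0.047 mean [ 0.428 -0.295] circ [ 0.428 -0.295  0.004] 161
yel [449. 341.] ztop 0.003 zmin 0.001 mean [ 0.215 -0.47 ] circ [ 0.215 -0.47   0.023] 84
yel [255. 354.] ztop 0.243 zmin 0.238 mean [ 0.447 -0.223] circ [ 0.446 -0.218  0.038] 2759
pad (array([ 0.4985, -0.2208]), array([42.4, 17.2]), 88.9) 774
```

```bash
python3 -m creep '[{"tx":0.3,"ty":0,"tz":0,"spin":0},{"tx":0.6,"ty":0,"tz":0,"spin":0},{"tx":0.9,"ty":-0.01,"tz":0,"spin":0},{"tx":1.2,"ty":-0.01,"tz":0,"spin":0},{"tx":1.5,"ty":-0.01,"tz":0,"spin":0}]' - 60 && python3 -m creep '[{"tx":0.2,"ty":0,"tz":0,"spin":0},{"tx":0.4,"ty":0,"tz":0,"spin":0},{"tx":0.6,"ty":0,"tz":0,"spin":0}]'; python3 -c "
from stick import *
f,P,T,fl=stick('w16'); pitch(f,P); lids(f,P,T)
H=hsv(f)
m=(H[...,0]>18)&(H[...,0]<35)&(H[...,1]>130)&(P[...,2]>.018)&(P[...,2]<.03)&(P[...,1]>-.3)
for cc,p in blobs(m,P,30): print('pad',rect(p),len(p))
" | grep -v 'yel.*30[345]'; python3 - <<'E'
from meas import *
f,Q,T,fl=cam('side'); save('side3',f)
c=f['image'][120:220,230:400]; cv2.imwrite('pics/s3c.png',cv2.resize(c,None,fx=4.5,fy=4.5,interpolation=2)); lids(f,Q,T)
E
```

```text
t: 28.85
tool_pos: [0.4652, -0.2226, 0.0959]
orientation: [-3.141, 0.03, 0.001]
wrist_force: [-5.1, 0.2, -0.1]
grip_width: 0.0195
gripper_force: 60.0
t: 29.15
tool_pos: [0.4798, -0.2227, 0.0961]
orientation: [3.141, -0.029, -0.002]
wrist_force: [-6.3, -0.2, 1.2]
grip_width: 0.02
gripper_force: 60.0
[ 0.4798 -0.2227  0.0961] yaw -1.1 F [-6.3 -0.2  1.2] gw 0.02
arm yaw -1.6 tip s 0.0667 lat -0.0005 top z 0.0859 -> toe [ 0.5364 -0.2243] heel z 0.0199 1359
arm slope -0.089 rad (down -), arm top z at 65mm 0.0840, toe bottom ~0.0180
red [243.   5.] ztop 0.086 zmin 0.075 mean [ 0.631 -0.216] circ [ 0.634 -0.215  0.018] 503
red [258. 249.] ztop 0.148 zmin 0.141 mean [ 0.478 -0.223] circ [ 0.478 -0.223  0.014] 1096
yel [243.  64.] ztop 0.086 zmin 0.005 mean [ 0.593 -0.215] circ [ 0.592 -0.215  0.029] 5511
yel [254. 123.] ztop 0.026 zmin 0.022 mean [ 0.55  -0.221] circ [ 0.55  -0.221  0.022] 750
yel [257. 354.] ztop 0.244 zmin 0.238 mean [ 0.499 -0.223] circ [ 0.498 -0.218  0.038] 2586
pad (array([ 0.5499, -0.2213]), array([42.3, 16.2]), 88.8) 732
red [164.  38.] ztop 0.300 zmin -0.270 mean [0
[... 608 characters left out ...]
n 0.017 mean [ 0.353 -0.694] circ [ 0.353 -0.694  0.005] 42
yel [274. 152.] ztop 0.086 zmin -0.001 mean [ 0.592 -0.218] circ [ 0.593 -0.216  0.031] 282
yel [340. 162.] ztop 0.106 zmin -0.002 mean [ 0.687 -0.348] circ [ 0.695 -0.35   0.035] 181
yel [359. 164.] ztop 0.106 zmin 0.008 mean [ 0.72  -0.369] circ [ 0.713 -0.36   0.041] 525
yel [259. 182.] ztop 0.024 zmin 0.008 mean [ 0.551 -0.229] circ [ 0.55  -0.22   0.026] 109
yel [151. 245.] ztop 0.058 zmin 0.001 mean [ 0.277 -0.456] circ [ 0.277 -0.454  0.023] 417
yel [130. 291.] ztop 0.005 zmin -0.000 mean [ 0.233 -0.497] circ [ 0.237 -0.5    0.05 ] 1185
yel [201. 375.] ztop 0.049 zmin 0.045 mean [ 0.296 -0.729] circ [ 0.293 -0.738  0.036] 221
```

View pics/s3c.png

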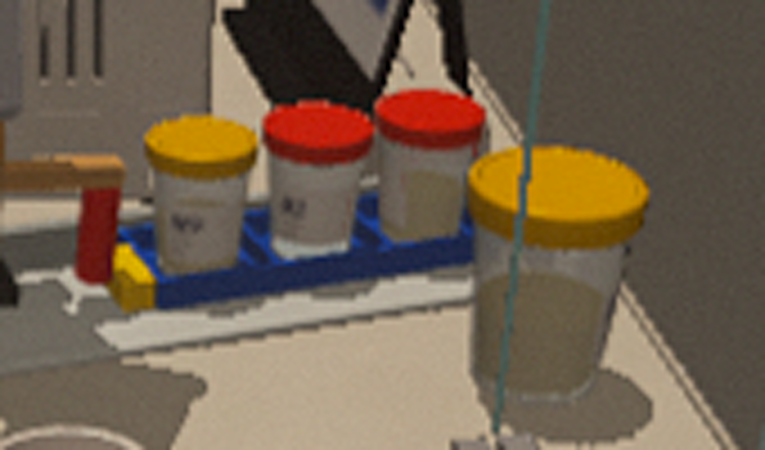

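The side view shows all three cups upright in the sled, with the toe (100,230) against the pad (135,270) and the sled on the fence. I keep pushing to the stop.

```bash
python3 -m creep '[{"tx":0.12,"ty":0,"tz":0,"spin":0},{"tx":0.24,"ty":0,"tz":0,"spin":0},{"tx":0.36,"ty":0,"tz":0,"spin":0}]'; python3 -m creep '[{"tx":0.1,"ty":0,"tz":0,"spin":0},{"tx":0.2,"ty":0,"tz":0,"spin":0},{"tx":0.3,"ty":0,"tz":0,"spin":0}]';  python3 -c "
from stick import *
f,P,T,fl=stick('w17'); pitch(f,P)
H=hsv(f)
m=(H[...,0]>18)&(H[...,0]<35)&(H[...,1]>130)&(P[...,2]>.018)&(P[...,2]<.03)&(P[...,1]>-.3)
for cc,p in blobs(m,P,30): print('pad',rect(p),len(p))
"
```

```text
t: 29.55
tool_pos: [0.4883, -0.2227, 0.0961]
orientation: [3.141, -0.03, -0.003]
wrist_force: [-7.8, 0.3, 2.8]
grip_width: 0.0196
gripper_force: 60.0
t: 29.85
tool_pos: [0.4931, -0.223, 0.0969]
orientation: [3.141, -0.029, -0.012]
wrist_force: [-13.9, -0.4, 9.5]
grip_width: 0.0196
gripper_force: 60.0
[ 0.4931 -0.223   0.0969] yaw -1.0 F [-13.9  -0.4   9.5] gw 0.0196
arm yaw -1.0 tip s 0.065 lat -0.0005 top z 0.0856 -> toe [ 0.5481 -0.2245] heel z 0.0196 1317
arm slope -0.113 rad (down -), arm top z at 65mm 0.0831, toe bottom ~0.0171
pad (array([ 0.5599, -0.2214]), array([42.4, 16.4]), 88.8) 715
```

```bash
python3 -m creep '[{"tx":0.1,"ty":0,"tz":0,"spin":0},{"tx":0.15,"ty":0,"tz":0,"spin":0},{"tx":0.15,"ty":0,"tz":0,"spin":0}]' && python3 -m creep '[{"tx":-0.4,"ty":0,"tz":0,"spin":0},{"tx":-1,"ty":0,"tz":0,"spin":0},{"tx":-2,"ty":0,"tz":0.8,"spin":0},{"tx":-3,"ty":0,"tz":2.2,"spin":0},{"tx":-4,"ty":0,"tz":3.5,"spin":0}]' && python3 -m creep '[{"tx":-0.5,"ty":-1,"tz":1.5,"spin":-1},{"tx":-0.5,"ty":-1.5,"tz":3,"spin":-2},{"tx":-0.5,"ty":-2,"tz":4,"spin":-2},{"tx":-0.5,"ty":-2,"tz":4,"spin":-2}]'; python3 - <<'E'
from stick import *
f,P,T,fl=stick('w18'); pitch(f,P); lids(f,P,T); H=hsv(f)
m=(H[...,0]>18)&(H[...,0]<35)&(H[...,1]>130)&(P[...,2]>.018)&(P[...,2]<.03)&(P[...,1]>-.3)
for cc,p in blobs(m,P,30): print('pad',rect(p),len(p))
p=P[(P[...,2]>.038)&(P[...,2]<.05)&(abs(P[...,0]-.448)<.08)&(abs(P[...,1]+.4345)<.08)&(H[...,1]<70)][:,:2]; print('pot',circ(p),cv2.minEnclosingCircle(p.astype(np.float32)),len(p))
E
```

```text
t: 30.2
tool_pos: [0.4973, -0.223, 0.097]
orientation: [3.141, -0.029, -0.01]
wrist_force: [-12.7, 0.2, 8.9]
grip_width: 0.0195
gripper_force: 60.0
t: 30.7
tool_pos: [0.4014, -0.2227, 0.1848]
orientation: [3.141, -0.029, 0.008]
wrist_force: [1.1, -1.6, -0.4]
grip_width: 0.0196
gripper_force: 60.0
t: 31.1
tool_pos: [0.3914, -0.2764, 0.2889]
orientation: [3.113, -0.359, 0.02]
wrist_force: [-0.2, -0.8, -1.9]
grip_width: 0.0193
gripper_force: 60.0
[ 0.3914 -0.2764  0.2889] yaw -13.2 F [-0.2 -0.8 -1.9] gw 0.0193
arm yaw -13.5 tip s 0.0638 lat -0.0005 top z 0.2777 -> toe [ 0.4437 -0.2891] heel z 0.2117 1273
arm slope -0.109 rad (down -), arm top z at 65mm 0.2754, toe bottom ~0.2094
red [166.   1.] ztop 0.085 zmin 0.074 mean [ 0.64 -0.21] circ [ 0.641 -0.21   0.01 ] 49
red [431. 168.] ztop 0.030 zmin 0.025 mean [ 0.317 -0.569] circ [ 0.319 -0.568  0.036] 552
red [423. 192.] ztop 0.029 zmin 0.026 mean [ 0.278 -0.55 ] circ [ 0.278 -0.551  0.034] 471
red [258. 251.] ztop 0.341 zmin -0.499 mean [ 0.388 -0.276] circ [ 0.388 -0.276  0.014] 1105
yel [176.  31.] ztop 0.087 zmin 0.012 mean [ 0.602 -0.215] circ [ 0.602 -0.215  0.029] 1677
yel [200.  71.] ztop 0.025 zmin 0.013 mean [ 0.56  -0.222] circ [ 0.56  -0.222  0.022] 335
yel [378. 208.] ztop 0.058 zmin 0.001 mean [ 0.279 -0.453] circ [ 0.279 -0.453  0.022] 634
yel [218. 304.] ztop 0.429 zmin 0.416 mean [ 0.418 -0.271] circ [ 0.417 -0.271  0.007] 276
yel [297. 304.] ztop 0.430 zmin 0.417 mean [ 0.413 -0.292] circ [ 0.412 -0.292  0.007] 265
yel [256. 354.] ztop 0.437 zmin 0.431 mean [ 0.408 -0.279] circ [ 0.409 -0.274  0.038] 3016
pad (array([ 0.5601, -0.2221]), array([42.5, 16.9]), 89.3) 324
pot (array([ 0.44789608, -0.43439718]), np.float64(0.035068124342111)) ((0.4478701651096344, -0.43516770005226135), 0.037875689566135406) 508
```

View pics/w18.png

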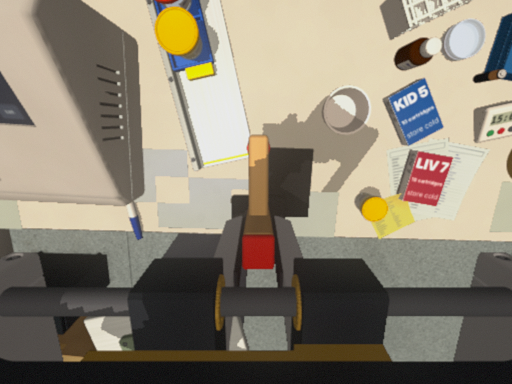

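The sled's pad (200,72) hasn't moved and the pot (345,108) is where it was. Going for the second dip.

```bash
python3 -m creep '[{"tx":0.1,"ty":-1.2,"tz":-0.5,"spin":-0.8},{"tx":0.2,"ty":-2.5,"tz":-1.2,"spin":-1.6},{"tx":0.4,"ty":-3.8,"tz":-2.2,"spin":-2.4},{"tx":0.6,"ty":-5,"tz":-3.5,"spin":-2.8},{"tx":0.63,"ty":-5.4,"tz":-4.5,"spin":-2.8}]' && python3 -m creep '[{"tx":0,"ty":0,"tz":0,"spin":0},{"tx":0,"ty":0,"tz":0,"spin":0}]'; python3 - <<'E'
from stick import *
f,P,T,fl=stick('w19'); pitch(f,P); H=hsv(f)
p=P[(P[...,2]>.038)&(P[...,2]<.05)&(abs(P[...,0]-.448)<.08)&(abs(P[...,1]+.4345)<.08)&(H[...,1]<70)][:,:2]; print('pot',circ(p),cv2.minEnclosingCircle(p.astype(np.float32)),len(p))
E
```

```text
t: 31.65
tool_pos: [0.4033, -0.4077, 0.1661]
orientation: [-3.032, 0.812, 0.003]
wrist_force: [-0.6, 1.2, -1.2]
grip_width: 0.0197
gripper_force: 60.0
t: 31.85
tool_pos: [0.4032, -0.4056, 0.1689]
orientation: [-3.032, 0.808, 0.004]
wrist_force: [0.3, 0.3, -0.5]
grip_width: 0.0198
gripper_force: 60.0
[ 0.4032 -0.4056  0.1689] yaw -29.8 F [ 0.3  0.3 -0.5] gw 0.0198
arm yaw -29.9 tip s 0.0631 lat 0.0005 top z 0.157 -> toe [ 0.4494 -0.4316] heel z 0.091 1263
arm slope -0.130 rad (down -), arm top z at 65mm 0.1540, toe bottom ~0.0880
pot (array([ 0.44795127, -0.4354081 ]), np.float64(0.03489379363437179)) ((0.44780105352401733, -0.4353811740875244), 0.0377797968685627) 782
```

```bash
python3 -m creep '[{"tx":0.16,"ty":-0.22,"tz":-0.8,"spin":0},{"tx":0.16,"ty":-0.22,"tz":-1.9,"spin":0},{"tx":0.16,"ty":-0.22,"tz":-2.8,"spin":0},{"tx":0.16,"ty":-0.22,"tz":-2.8,"spin":0},{"tx":0.16,"ty":-0.22,"tz":-2.8,"spin":0}]'  && python3 -c "
from stick import *
f,P,T,fl=stick('w20'); pitch(f,P)"
```

```text
t: 32.4
tool_pos: [0.4084, -0.4132, 0.1027]
orientation: [3.035, -0.808, 0.003]
wrist_force: [0.1, -0.7, -1.3]
grip_width: 0.0194
gripper_force: 60.0
[ 0.4084 -0.4132  0.1027] yaw -29.8 F [ 0.1 -0.7 -1.3] gw 0.0194
arm yaw -30.2 tip s 0.0631 lat -0.0003 top z 0.0909 -> toe [ 0.4543 -0.4398] heel z 0.0249 1261
arm slope -0.123 rad (down -), arm top z at 65mm 0.0881, toe bottom ~0.0221
```

```bash
python3 -m creep '[{"tx":0,"ty":0,"tz":-0.25,"spin":0},{"tx":0,"ty":0,"tz":-0.25,"spin":0},{"tx":0,"ty":0,"tz":1.2,"spin":0},{"tx":0,"ty":0,"tz":2.8,"spin":0},{"tx":-0.5,"ty":0.5,"tz":3.8,"spin":0}]' && python3 -m creep '[{"tx":-0.8,"ty":0.8,"tz":0,"spin":0.6},{"tx":-1.7,"ty":1.8,"tz":-0.3,"spin":1.2},{"tx":-2.6,"ty":2.7,"tz":-0.6,"spin":1.8},{"tx":-3.3,"ty":3.4,"tz":-1,"spin":2.42},{"tx":-3.3,"ty":3.4,"tz":-1,"spin":2.42}]' && python3 -c "
from stick import *
f,P,T,fl=stick('w21'); pitch(f,P); H=hsv(f)
m=(H[...,2]<75)&(abs(P[...,2])<.012)&(abs(P[...,0]-.35)<.1)&(abs(P[...,1]+.32)<.08)
for cc,p in blobs(m,P,300): print('mat',np.round(cc),rect(p),len(p))
"
```

```text
t: 32.95
tool_pos: [0.3967, -0.4032, 0.2]
orientation: [3.031, -0.809, 0.009]
wrist_force: [0.3, -0.1, -1.2]
grip_width: 0.0197
gripper_force: 60.0
t: 33.45
tool_pos: [0.3099, -0.3122, 0.1694]
orientation: [-3.11, 0.419, 0.005]
wrist_force: [-0.7, -0.0, -0.9]
grip_width: 0.0196
gripper_force: 60.0
[ 0.3099 -0.3122  0.1694] yaw -15.3 F [-0.7 -0.  -0.9] gw 0.0196
arm yaw -15.5 tip s 0.0635 lat -0.0004 top z 0.1574 -> toe [ 0.3614 -0.3267] heel z 0.0914 1268
arm slope -0.126 rad (down -), arm top z at 65mm 0.1541, toe bottom ~0.0881
mat [262. 144.] (array([ 0.3417, -0.3234]), array([ 82.4, 127.2]), 74.6) 4141
```

View pics/w21.png

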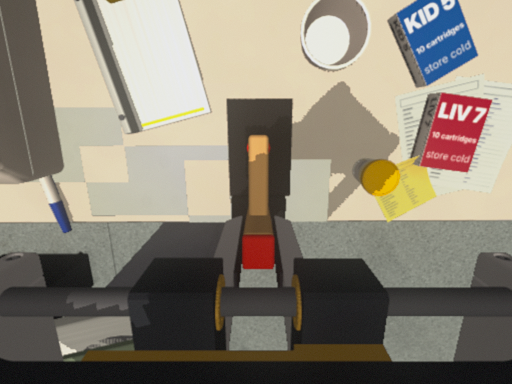

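The picture shows the stick aligned over the mat (260,150) with the toe at (258,145). Lowering it.

```bash
python3 -m creep '[{"tx":0.2,"ty":-0.1,"tz":-1.2,"spin":0},{"tx":0.32,"ty":-0.2,"tz":-2.4,"spin":0},{"tx":0.32,"ty":-0.2,"tz":-3.2,"spin":0},{"tx":0.32,"ty":-0.2,"tz":-3.4,"spin":0}]' && python3 -m creep '[{"tx":0,"ty":0,"tz":-0.1,"spin":0},{"tx":0,"ty":0,"tz":-0.2,"spin":0},{"tx":0,"ty":0,"tz":-0.3,"spin":0},{"tx":0,"ty":0,"tz":-0.3,"spin":0}]' - 15 && python3 -c "
from stick import *
f,P,T,fl=stick('w22'); pitch(f,P)"
```

```text
t: 33.9
tool_pos: [0.3203, -0.3203, 0.0843]
orientation: [-3.111, 0.421, 0.003]
wrist_force: [0.2, 0.4, -1.7]
grip_width: 0.0199
gripper_force: 60.0
t: 34.3
tool_pos: [0.3208, -0.3225, 0.0816]
orientation: [3.11, -0.419, 0.001]
wrist_force: [-4.5, 3.0, 9.7]
grip_width: 0.0198
gripper_force: 15.0
[ 0.3208 -0.3225  0.0816] yaw -15.3 F [-4.5  3.   9.7] gw 0.0198
arm yaw -14.6 tip s 0.0637 lat 0.0003 top z 0.0706 -> toe [ 0.3726 -0.3364] heel z 0.0046 1294
arm slope -0.116 rad (down -), arm top z at 65mm 0.0681, toe bottom ~0.0021
```

```bash
python3 -m creep '[{"tx":0,"ty":0,"tz":-0.1,"spin":0},{"tx":0,"ty":0,"tz":-0.2,"spin":0},{"tx":0,"ty":0,"tz":-0.2,"spin":0},{"tx":0,"ty":0,"tz":-0.2,"spin":0}]' - 4 && python3 -c "
from stick import *
f,P,T,fl=stick('w22'); pitch(f,P)"
```

```text
t: 34.75
tool_pos: [0.3208, -0.3221, 0.0755]
orientation: [3.111, -0.419, 0.002]
wrist_force: [-3.4, 1.3, 6.1]
grip_width: 0.02
gripper_force: 4.0
[ 0.3208 -0.3221  0.0755] yaw -15.4 F [-3.4  1.3  6.1] gw 0.02
arm yaw -15.0 tip s 0.0604 lat 0.0003 top z 0.0699 -> toe [ 0.3695 -0.3352] heel z 0.0039 1237
arm slope -0.071 rad (down -), arm top z at 65mm 0.0683, toe bottom ~0.0023
```

```bash
python3 -m creep '[{"tx":0,"ty":0,"tz":0,"spin":0},{"tx":0,"ty":0,"tz":0,"spin":0},{"tx":0,"ty":0,"tz":0,"spin":0},{"tx":0,"ty":0,"tz":0,"spin":0}]' 0 && python3 -m creep '[{"tx":0,"ty":0,"tz":0.8,"spin":0},{"tx":0,"ty":0,"tz":2.4,"spin":0},{"tx":0,"ty":0,"tz":4.2,"spin":0},{"tx":1,"ty":0,"tz":6,"spin":0},{"tx":2,"ty":0.8,"tz":7.5,"spin":0}]' && python3 -m creep '[{"tx":1.2,"ty":0.6,"tz":0.6,"spin":1},{"tx":2.4,"ty":1.2,"tz":1.2,"spin":2},{"tx":2.4,"ty":1.2,"tz":1.2,"spin":2},{"tx":2.4,"ty":1.2,"tz":1.2,"spin":2}]'; python3 - <<'E'
from meas import *
f,P,T,fl=cam('wrist'); save('w23',f); o=bot.get_obs(); print(o['tool_pos'],o['orientation'],fl,np.array(f['hand_eye']).round(3).tolist(),f['cx'],f['cy']); lids(f,P,T); np.save('P23.npy',P)
H=hsv(f); m=(H[...,0]>18)&(H[...,0]<35)&(H[...,1]>130)&(P[...,2]>.018)&(P[...,2]<.03)&(P[...,1]>-.3)
for cc,p in blobs(m,P,30): print('pad',rect(p),len(p))
p=P[(P[...,2]>.112)&(P[...,2]<.14)&(abs(P[...,0]-.32)<.05)&(abs(P[...,1]+.32)<.05)]; print('cap',len(p) and (rect(p),p[:,2].max()))
p=P[(P[...,2]>.05)&(P[...,2]<.08)&(abs(P[...,0]-.35)<.06)&(abs(P[...,1]+.33)<.05)]; print('arm',len(p) and rect(p))
p=P[(P[...,2]>.024)&(P[...,2]<.036)&(P[...,0]>.69)&(P[...,1]<-.14)&(P[...,1]>-.28)]; print('stop', len(p) and (p.min(0),p.max(0)))
E
```

```text
t: 35.2
tool_pos: [0.3206, -0.3207, 0.0735]
orientation: [3.113, -0.42, 0.001]
wrist_force: [0.0, 0.9, 0.2]
grip_width: 0.046
gripper_force: 0.0
t: 35.7
tool_pos: [0.3706, -0.3025, 0.2629]
orientation: [3.11, -0.425, 0.003]
wrist_force: [0.4, -1.2, 0.3]
grip_width: 0.0472
gripper_force: 0.0
t: 36.1
tool_pos: [0.4303, -0.2706, 0.2902]
orientation: [3.14, -0.091, -0.001]
wrist_force: [0.3, -0.4, 0.1]
grip_width: 0.047
gripper_force: 0.0
[ 0.42946241 -0.27070214  0.28951173] [-3.13952793e+00  9.30508886e-02  2.55138423e-03] 271.82750661436364 [[-0.001, -0.965, -0.261, 0.076], [1.0, -0.001, 0.0, 0.0], [-0.0, -0.261, 0.965, -0.201], [0.0, 0.0, 0.0, 1.0]] 257.90115314254246 190.84507803760252
red [206.   7.] ztop 0.087 zmin 0.075 mean [ 0.649 -0.216] circ [ 0.657 -0.216  0.027] 583
red [294. 195.] ztop 0.059 zmin 0.013 mean [ 0.371 -0.328] circ [ 0.369 -0.332  0.009] 86
red [426. 215.] ztop 0.029 zmin 0.026 mean [ 0.317 -0.569] circ [ 0.319 -0.568  0.036] 471
red [414. 236.] ztop 0.029 zmin 0.026 mean [ 0.278 -0.55 ] circ [ 0.279 -0.551  0.034] 407
yel [209.  47.] ztop 0.087 zmin 0.011 mea
[... 208 characters left out ...]
0.273 -0.724  0.018] 69
yel [371. 245.] ztop 0.058 zmin 0.001 mean [ 0.28  -0.452] circ [ 0.278 -0.452  0.023] 617
yel [348. 303.] ztop 0.430 zmin 0.416 mean [ 0.455 -0.297] circ [ 0.455 -0.297  0.007] 317
yel [167. 306.] ztop 0.430 zmin 0.422 mean [ 0.459 -0.248] circ [ 0.457 -0.248  0.007] 263
yel [417. 352.] ztop 0.438 zmin 0.432 mean [ 0.447 -0.312] circ [ 0.447 -0.312  0.006] 185
yel [239. 356.] ztop 0.438 zmin 0.434 mean [ 0.45  -0.267] circ [ 0.449 -0.267  0.024] 1110
pad (array([ 0.5603, -0.2217]), array([42.8, 17.3]), 88.9) 310
cap ((array([ 0.3051, -0.313 ]), array([14.9, 23.3]), 89.3), np.float64(0.12697290163395825))
arm (array([ 0.3355, -0.3247]), array([18., 85.]), 74.0)
stop 0
```

View pics/w23.png

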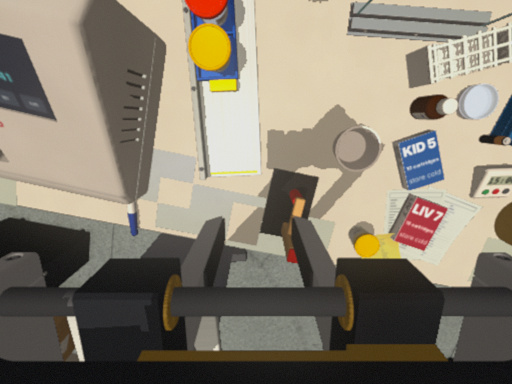

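```bash
python3 -m creep '[{"tx":1.8,"ty":-0.6,"tz":0,"spin":0},{"tx":3.6,"ty":-1.2,"tz":0,"spin":0},{"tx":5.4,"ty":-1.8,"tz":0,"spin":0},{"tx":6.4,"ty":-2,"tz":0,"spin":0},{"tx":6.4,"ty":-2,"tz":0,"spin":0}]'; python3 - <<'E'
from meas import *
f,P,T,fl=cam('wrist'); save('w24',f); lids(f,P,T); H=hsv(f)
m=(H[...,0]>100)&(H[...,0]<125)&(H[...,1]>130)&(P[...,2]>.018)&(P[...,2]<.03)&(P[...,1]>-.27)
for cc,p in blobs(m,P,60): print('sled',np.round(cc),rect(p),p.min(0).round(4),p.max(0).round(4))
for y in (-.19,-.2,-.215,-.23,-.24):
    m=(abs(P[...,1]-y)<.003)&(P[...,0]>.74)&(P[...,0]<.81); p=P[m]; p=p[np.argsort(p[:,0])]; print(y,[(round(a*1000),round(b*1000)) for a,b in p[::max(1,len(p)//22)][:,[0,2]]])
for x in (.6,.66,.72):
    m=(abs(P[...,0]-x)<.003)&(P[...,1]>-.2)&(P[...,1]<-.165); p=P[m]; p=p[np.argsort(p[:,1])]; print(x,[(round(a*1000),round(b*1000)) for a,b in p[::max(1,len(p)//22)][:,[1,2]]])
E
```

```text
t: 36.65
tool_pos: [0.5904, -0.3219, 0.2869]
orientation: [-3.138, 0.094, 0.006]
wrist_force: [0.6, -0.4, -0.1]
grip_width: 0.0468
gripper_force: 0.0
red [174.  71.] ztop 0.087 zmin 0.020 mean [ 0.733 -0.217] circ [ 0.733 -0.216  0.029] 1612
red [182. 121.] ztop 0.086 zmin 0.024 mean [ 0.667 -0.217] circ [ 0.667 -0.217  0.029] 1303
red [272. 276.] ztop 0.055 zmin 0.006 mean [ 0.374 -0.333] circ [ 0.371 -0.334  0.008] 138
yel [281.  77.] ztop 0.107 zmin -0.001 mean [ 0.715 -0.359] circ [ 0.714 -0.359  0.041] 3274
yel [189. 168.] ztop 0.086 zmin 0.012 mean [ 0.603 -0.215] circ [ 0.602 -0.215  0.029] 1335
yel [168. 302.] ztop 0.427 zmin 0.413 mean [ 0.619 -0.3  ] circ [ 0.617 -0.299  0.007] 322
yel [349. 308.] ztop 0.427 zmin 0.420 mean [ 0.616 -0.349] circ [ 0.615 -0.348  0.007] 279
yel [305. 354.] ztop 0.434 zmin 0.429 mean [ 0.609 -0.336] circ [ 0.609 -0.332  0.038] 2544
sled [193.  98.] (array([ 0.7048, -0.2164]), array([63.6, 16.9]), 83.6) [ 0.6928 -0.2483  0.0204] [ 0.7099 -0.1842  0.0258]
-0.19 [(740, 86), (741, 86), (743, 85), (745, 86), (748, 84), (774, 32), (776, 32), (777, 32
[... 1701 characters left out ...]
-199, 84), (-199, 84), (-198, 86), (-198, 86), (-198, 84), (-198, 85), (-198, 85), (-197, 84), (-197, 86), (-196, 84), (-196, 85), (-196, 84), (-195, 84), (-195, 85), (-195, 85), (-195, 84), (-194, 85), (-193, 85), (-193, 83), (-193, 84), (-193, 84), (-192, 85), (-192, 85), (-192, 85), (-191, 85), (-191, 86), (-191, 86), (-190, 85), (-190, 85), (-190, 86), (-190, 87), (-189, 85), (-189, 85), (-188, 85)]
0.72 [(-200, 85), (-199, 85), (-198, 85), (-198, 84), (-197, 84), (-196, 84), (-196, 85), (-195, 85), (-195, 84), (-194, 86), (-194, 86), (-193, 84), (-193, 86), (-192, 87), (-191, 82), (-190, 86), (-178, 31), (-176, 30), (-175, 31), (-173, 30), (-168, 18), (-166, 32), (-165, 46), (-165, 20)]
```

View pics/w24.png

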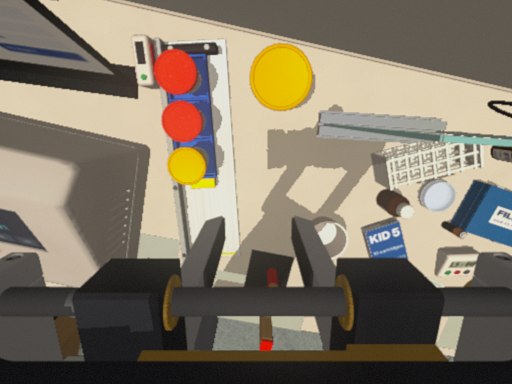

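The sled's front wall (x = 0.767) touches the black stop at (190,47) and sits flush to the fence. The cups are seated and the stick stands on its mat, so I'm handing in.

```bash
python3 -c "
from rig import bot
print(bot.close_job())"
```

```text
the job is handed in; nothing more can be done
None
```

The job is handed in: all three cups stand in the sled, which is home at the end stop and flush with the fence; the toe was dipped before and after the push, and the stick stands upright on its mat. The hand-in returned no verdict.

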